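# Lock a synthesiser's service hatch with a push rivet

### The arm

A 6-joint arm with a two-finger parallel gripper is mounted at the origin on the work surface. World frame = base frame: x ahead of the robot, y to its left, z up, the work surface at z = 0. Lengths are in mm, angles in rad, forces in N, time in s.
With the tool pointing down it reaches from about 350 to 775 mm from the base axis. Payload 7.3 kg.
Tool frame: the origin (TCP) lies between the finger pads; the fingertips stand 8 mm ahead of it and the grasp point (between the pads) lies 11 mm behind it; y points along the fingers, z is the direction in which the jaws open and shut, and the axes are right-handed (so a half turn about y gives the same grasp; the last joint's range is limited). The gripper opens to 92 mm and grips with 3 to 60 N. Pads are 19 mm wide; open, the fingers measure 130 mm over their backs; the gripper's body (75 mm by 190 mm) begins 47 mm behind the grasp point.
Start: joints at [-1.336, 0.342, 1.524, -0, 1.275, -0.146], TCP at [195.147, -487.405, 212.141] pointing down, gripper open.
Joint ranges: [-2.53, 2.53], [-0.77, 2.02], [0.04, 2.7], [-1, 4.14], [0.28, 2.66], [-3.11, 3.11]. Speed limits (rad/s): [2.57, 2.57, 3.14, 3.14, 3.14, 3.14].

### API

Orientations are given as [roll, pitch, yaw] about the fixed x, y, z axes, in that order (R = Rz(yaw) Ry(pitch) Rx(roll)).
In Python, from plant import bot, vision, job gives the robot as it stands. The module is installed in compiled form; this text tells all that it offers.
- The arm moves only by the tool arm_command, never from a script. Its argument "deltas" is a list of rows, each a list of 4 numbers: the shift along the tool's x, y, z in m, then the turn about the tool's y in degrees. In form: [[x, y, z, twist], ...]. A call has 1 to 5 rows; each row shifts and turns the commanded pose from where the row before left it, along the tool's axes as they then stand; what a row does not reach is not made up. A row lasts 1/10 s, in which the tool goes at most 50 mm and 8.59 degrees, less where a joint would pass 70% of its speed; a pose out of reach is approached as far as the arm can. A call is refused whole if a number of a shift passes 0.05 or a number of a turn 8.59, either way. A call with a gripper value outside its range is refused whole. "claw" is the closure in counts, from 0 (fully open) to 255 (shut), set as the call begins (left out, the last holds). The fingers move at their own pace and stop on an object; the grip force is fixed at half the most. Time passes only in rows, so rows that do not move let the fingers close. It gives the time, the measured TCP pose, the force and the opening at its end, in the units of the state.
- bot.get_obs(): the state, without advancing time (a new reading comes with each control period).
- vision.capture(name): name is "scene" or "top" or "wrist"; returns a dict with "img" (400x640x3 uint8, red, green, blue), "camera_matrix" (3x3 intrinsics, pixels), "world_to_cam" (4x4, takes a point from world to camera coordinates); the wrist camera has in their place "mount" (4x4, takes a point from camera to tool coordinates, whose origin is the TCP and whose axes are the tool frame's). Camera axes: x right, y down, z forward; pixel columns grow to the right and rows downward; lengths in mm; the calibration is good to about 2 mm. The wrist camera is an equidistant fisheye: a pixel r from the principal point sees the ray r / f radians off the axis. A picture is of the moment at which its call begins: read the wrist's pose just before it. There is no depth.
- job.close_job(): hands the job in, once; it reports no verdict.
Trained networks look in a picture, given as the dict that the camera call returned (one of the last four; its "shot" number tells which), for a name from the list of things; names that differ only in an ending like _2 or _b are one class to them, and where a whole thing is asked for, a point or a joint stands for the part that bears it (a point fixed in the world has none). Each returns a list of dicts, best first, with "confidence" (0 to 1); they miss things now and then, are a little off and sometimes report something else, mostly with a low value. They report only what shows in the picture. A call takes as long as a camera call.
- vision.find_in(picture, name): "xyz" ([x, y, z] in mm, in the coordinates of the camera as it stood for that picture, good to about 4 mm: the middle of the surface that is visible of it).
- vision.regions_of(picture, name): "mask" (400x640 bool, what is visible of it).
The state is a dict: "time": time; "joint_positions": joint angles; "dq": joint speeds; "tau": joint torques, N m; "tool_pos": TCP position; "tcp_rot": TCP orientation; "contact_force": force on the tool from outside, world axes, zero at the start; "moment": the same for the moment, N m; "grip_width": finger opening in mm.
Only numpy, scipy, OpenCV 4.12 (cv2) and the standard library are available. Lean on these libraries where they do the work, as an engineer would, in place of code of your own. Each camera call takes 0.05 s, during which the arm holds its last target. There are 200 camera calls.

### The job

Fasten the teal service hatch of the small synthesiser with the white push rivet that stands in the orange block: slide the hatch back under the knob strip until it stops and its hole lines up with the hole in the case beneath, seat the rivet through both holes with its red pin still raised, then press the pin in flush so that the rivet spreads and holds the hatch down on its gasket. The hatch and the deck under it are thin and crack if pushed hard, so feel your way and use no more force than the rivet needs. Leave the bowl, the jar and the screwdriver where they are.

Things in the scene. Friction and masses are not known exactly. Their poses are not given: they have to be found in the camera images.
- synth: Synthesiser, 200 (x) by 244 (y) by 74 mm, fixed. Origin: centre of its underside; x points from its front edge to the grey knob strip at its rear, which stands 16 mm above the deck; knobs reach 79 mm, wooden end cheeks 74 mm. The deck (top 52 mm up) is 3 mm thick over a hollow 40 mm deep. Its own 11 mm rivet hole, hidden under the hatch, is right under the hatch hole once the hatch is fully back.
- hatch_front (a point): Middle of the front edge of the teal hatch, on its top face; axes as the synth's. The hatch is a plate 118 (x) by 146 (y) by 3 mm. It starts up to 13 mm too far forward, differently each time; it slides along synth x (1 N friction), rear tongues under the knob strip, to a firm stop felt when its rear edge meets the strip. Hatch and deck crack if pushed, down or sideways, with over 20 N.
- hatch_hole (a point): Centre of the 11 mm round rivet hole in the hatch, on its top face, 25 mm behind its front edge; z is the hatch's normal. A foam gasket lifts the hatch's front, so that it tilts by up to 0.04 rad: at the hole it stands a few mm too high at the start, and yields to 2 to 5 N of downward push before it meets a firm stop.
- rivet_flange (a point): White push rivet, loose, about 20 g, nose down in the orange block. This point: on its axis at the underside of its round flange (24 mm across, 3 mm thick), which rests on the block and at last on the hatch; z up along the rivet. Below it: shank 9.4 mm across for 12 mm, then a cone narrowing to 3 mm at 19 mm below the flange. Its yaw does not matter.
- pin_grip (a point): Where to grip the rivet: on the raised red centre pin (9 mm across, standing 10 mm above the flange's top face), 8 mm above the flange's underside. The pin does not slide under less than 7 N, so the rivet can be carried and pushed into place by it.
- pin_top (a point): Centre of the flat top of the red pin: 13 mm above the flange's underside while raised, 3 mm (level with the flange's top face) when flush.
- pin (a joint): How far the pin is pressed into the rivet, m: 0 raised, 0.010 flush, the end of its travel. It slides under about 7 N all the way, after the hatch has yielded under it, and stays where it is left; once flush the force climbs steeply. The pin spreads two legs that grip under the deck.
- caddy: Orange printed fastener block, 52 (x) by 124 (y) by 26 mm, fixed. Origin: centre of its underside. Three holes in a row along its y; the rivet stands in the one at y = +38 mm, its flange on the block's top face; the others are empty.
- bowl: Turquoise bowl, 104 mm across, 62 mm high; bystander. Origin: centre of its underside.
- jar: Glass jar with blue lid, 54 mm across, 70 mm high; bystander. Origin: centre of its underside.
- screwdriver: Screwdriver with red handle, 170 mm long, lying along its x; bystander.

How it is judged:
By the outcome, as a careful person would: the job done as asked, in the order asked, and still so for the second after the job is handed in, with the robot touching nothing.
It also fails if it takes over 64 s, if anything falls off the work surface, if the arm or the gripper's body presses on something with over 40 N, if the wrist force passes 120 N, or if a joint passes its speed limit or range.

## Working session

There is one attempt and no reset: what is moved stays moved. The work goes in short steps, Python scripts to look and compute and a tool call to move; the robot and the scene stay as the last step left them, time stands still between calls to the robot, and variables do not carry over. Pictures are saved under pics/ and viewed, about 8 in all and at most 12, crops included, and the job is handed in when it is done.

Besides the shell and the picture viewer there is one more tool, called after "Request:" by a JSON object that holds its "method" and its "body", one argument or row to a line. arm_command: Moves the arm, as the interface text tells. Its arguments: {"type":"object","properties":{"deltas":{"type":"array","items":{"type":"array","items":{"type":"number"}}},"claw":{"type":"number"}},"required":["deltas"]}

```bash
mkdir -p pics
cat > h.py <<'E'
import numpy as np, cv2
from plant import bot, vision, job
from scipy.spatial.transform import Rotation as R
def T_tool():
    o=bot.get_obs(); T=np.eye(4); T[:3,:3]=R.from_euler('xyz',o['tcp_rot']).as_matrix(); T[:3,3]=o['tool_pos']; return T
def snap(name):
    T=T_tool(); p=vision.capture(name)
    p['c2w']=T@p['mount'] if name=='wrist' else np.linalg.inv(p['world_to_cam'])
    return p
def find(p,n,k=1):
    return [(np.round((p['c2w']@np.r_[d['xyz'],1])[:3],1).tolist(),round(d['confidence'],2)) for d in vision.find_in(p,n)[:k]]
def ray(p,uv,fish):
    K=p['camera_matrix']; x=(uv[0]-K[0,2])/K[0,0]; y=(uv[1]-K[1,2])/K[1,1]
    if fish:
        r=np.hypot(x,y); d=np.array([np.sin(r)*x/r,np.sin(r)*y/r,np.cos(r)]) if r>1e-9 else np.array([0,0,1.])
    else: d=np.array([x,y,1]); d/=np.linalg.norm(d)
    return p['c2w'][:3,3],p['c2w'][:3,:3]@d
def tri(rs):
    A=sum(np.eye(3)-np.outer(d,d) for o,d in rs); b=sum((np.eye(3)-np.outer(d,d))@o for o,d in rs)
    X=np.linalg.solve(A,b); return X,[round(float(np.linalg.norm(np.cross(d,X-o))),1) for o,d in rs]
def onz(r,z): o,d=r; return o+d*(z-o[2])/d[2]
def proj(p,X,fish):
    c=(np.linalg.inv(p['c2w'])@np.r_[X,1])[:3]; K=p['camera_matrix']
    if fish:
        r=np.hypot(c[0],c[1]); t=np.arctan2(r,c[2]); x,y=c[0]/r*t,c[1]/r*t
    else: x,y=c[:2]/c[2]
    return K[0,0]*x+K[0,2],K[1,1]*y+K[1,2]
def save(p,f,crop=None,s=1):
    im=p['img'][:,:,::-1]
    if crop: im=im[crop[1]:crop[3],crop[0]:crop[2]]
    cv2.imwrite('pics/'+f,cv2.resize(im,None,fx=s,fy=s,interpolation=cv2.INTER_CUBIC))
E
python3 - <<'E'
from h import *
o=bot.get_obs(); print({k:np.round(v,3).tolist() for k,v in o.items()})
print(np.round(T_tool(),3).tolist())
ps={n:snap(n) for n in('top','scene')}
for n,p in ps.items():
    print(n,np.round(p['camera_matrix'],1).tolist(),np.round(p['c2w'][:3,3]).tolist())
    for t in ['synth','hatch_front','hatch_hole','rivet_flange','pin_grip','pin_top','caddy','bowl','jar','screwdriver']: print(t,find(p,t,2))
im=np.vstack([ps['top']['img'],ps['scene']['img']])[:,:,::-1]
cv2.imwrite('pics/a.png',cv2.resize(im,(480,600),interpolation=cv2.INTER_AREA))
save(ps['top'],'top.png')
print(vision.capture('wrist')['mount'])
E
```

```text
{'time': 0.0, 'joint_positions': [-1.336, 0.343, 1.525, 0.0, 1.275, -0.146], 'dq': [-0.001, 0.0, -0.002, 0.002, 0.001, -0.0], 'tau': [-0.0, -43.124, -24.422, 0.071, 0.056, -0.0], 'tool_pos': [195.062, -486.962, 211.433], 'tcp_rot': [-1.572, 0.0, -2.761], 'contact_force': [-0.637, -0.243, -0.281], 'moment': [0.06, -0.002, -0.033], 'grip_width': 91.931}
[[-0.928, -0.0, 0.372, 195.062], [-0.372, 0.002, -0.928, -486.962], [-0.0, -1.0, -0.002, 211.433], [0.0, 0.0, 0.0, 1.0]]
top [[391.7, 0.0, 325.6], [0.0, 391.7, 201.4], [0.0, 0.0, 1.0]] [386.0, -15.0, 898.0]
synth [([529.2, 225.3, 55.0], 0.63)]
hatch_front []
hatch_hole [([511.0, 217.2, 55.8], 0.72)]
rivet_flange [([582.3, -245.8, 28.5], 0.49)]
pin_grip []
pin_top []
caddy [([560.2, -283.7, 26.4], 0.89), ([449.4, -3.2, 18.6], 0.26)]
bowl [([679.9, -1.6, 27.3], 0.56)]
jar [([452.4, -239.0, 73.7], 0.8)]
screwdriver [([449.9, -3.8, 18.6], 0.91)]
scene [[468.0, 0.0, 322.5], [0.0, 468.0, 206.4], [0.0, 0.0, 1.0]] [1009.0, -16.0, 821.0]
synth [([551.0, 216.3, 57.6], 0.72)]
hatch_front [([516.9, 219.5, 57.6], 0.6)]
hatch_hole [([513.1, 217.2, 56.2], 0.55)]
rivet_flange [([589.0, -245.9, 27.8], 0.68), ([653.4, -7.3, 27.5], 0.6)]
pin_grip []
pin_top []
caddy [([568.5, -277.0, 23.8], 0.66), ([465.6, -247.9, 56.3], 0.62)]
bowl []
jar [([465.3, -247.6, 58.6], 0.68)]
screwdriver [([459.9, -9.2, 20.0], 0.7)]
[[ 7.36093218e-04  9.64486511e-01  2.64131080e-01 -7.23193209e+01]
 [-8.96646470e-04 -2.64130409e-01  9.64486559e-01 -1.72177370e+02]
 [ 9.99999327e-01 -9.46784216e-04  6.70378823e-04 -5.58908934e-01]
 [ 0.00000000e+00  0.00000000e+00  0.00000000e+00  1.00000000e+00]]
```

View pics/top.png

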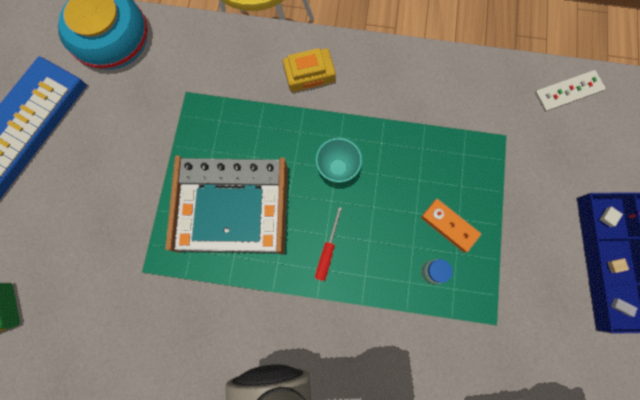

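The top view shows the synth at about (226,205) with its hatch hole at (226,230). The caddy is diagonal, with the rivet at (438,213), and the bowl, jar and screwdriver are clear of the path. I'll go to the hatch first.

Request:
{"method": "arm_command", "body": {
  "deltas": [
    [0,0,0,7.3],
    [0,0,0,7.3],
    [0,0,0,7.3],
    [-0.025,0,-0.04,0],
    [-0.025,0,-0.04,0]
  ],
  "claw": 255
}}

```text
time: 1.65
tool_pos: [245.3, -407.0, 211.7]
tcp_rot: [-1.571, 0.0, 3.137]
contact_force: [0.8, 1.5, 0.6]
grip_width: 56.3
```

Request:
{"method": "arm_command", "body": {
  "deltas": [
    [-0.025,0,-0.04,0],
    [-0.025,0,-0.04,0],
    [-0.025,0,-0.04,0],
    [-0.025,0,-0.04,0],
    [-0.025,0,-0.04,0]
  ]
}}

```text
time: 2.15
tool_pos: [371.3, -206.0, 212.4]
tcp_rot: [-1.57, 0.001, 3.14]
contact_force: [0.9, 0.2, 0.5]
grip_width: 16.2
```

Request:
{"method": "arm_command", "body": {
  "deltas": [
    [-0.025,0,-0.04,0],
    [-0.025,0,-0.04,0],
    [0,0,-0.048,0],
    [0,0,-0.048,0],
    [0,0,-0.048,0]
  ]
}}

```text
time: 2.65
tool_pos: [420.7, 18.1, 212.2]
tcp_rot: [-1.571, 0.0, 3.14]
contact_force: [0.5, -0.7, -0.1]
grip_width: 0.3
```

Request:
{"method": "arm_command", "body": {
  "deltas": [
    [0,0,-0.048,0],
    [0,0,-0.048,0],
    [0,0,-0.048,0],
    [0,0,-0.048,0],
    [0,0,0,0]
  ]
}}

```text
time: 3.15
tool_pos: [420.4, 213.3, 212.1]
tcp_rot: [-1.573, 0.0, -3.137]
contact_force: [0.2, -0.5, 0.2]
grip_width: 0.7
```

Run:
```python
from h import *
p=snap('wrist'); print(np.round(p['camera_matrix'],1).tolist(), np.round(p['c2w'][:3,3]).tolist())
for t in ['synth','hatch_front','hatch_hole']: print(t,find(p,t,2))
np.save('w1.npy',p,allow_pickle=True)
for t in ['hatch_front','hatch_hole']:
    m=vision.regions_of(p,t)
    if m:
        mm=m[0]['mask']; ys,xs=np.nonzero(mm); print(t,m[0]['confidence'],mm.sum(),xs.min(),xs.max(),ys.min(),ys.max(),xs.mean(),ys.mean())
save(p,'w1.png')
```

```text
[[309.7, 0.0, 320.3], [0.0, 309.7, 197.2], [0.0, 0.0, 1.0]] [492.0, 214.0, 384.0]
synth [([522.5, 230.0, 62.1], 0.69)]
hatch_front [([511.7, 222.3, 56.9], 0.64)]
hatch_hole [([514.2, 219.8, 58.9], 0.68)]
hatch_front 0.82 15037 242 391 37 161 316.11963822570993 97.92106138192459
hatch_hole 0.95 14941 242 390 38 161 316.09550900207483 98.0384177765879
```

View pics/w1.png

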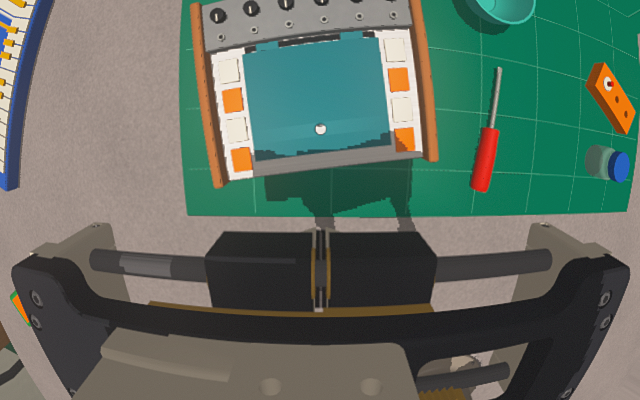

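The wrist view shows the hatch, with its hole at (320,129) and front edge from about (254,168) to (392,150). The synth is yawed by a few degrees. I'll fit the geometry.

```bash
cat >> h.py <<'E'
def rect(mask,p,z,fish=True):
    m=cv2.morphologyEx(mask.astype(np.uint8),cv2.MORPH_OPEN,np.ones((5,5)))
    c=max(cv2.findContours(m,cv2.RETR_EXTERNAL,cv2.CHAIN_APPROX_NONE)[0],key=cv2.contourArea)[:,0,:]
    P=np.array([onz(ray(p,q,fish),z)[:2] for q in c]); r=cv2.minAreaRect(P.astype(np.float32)); return P,r
E
cat > hole.py <<'E'
from h import *
def hole(p,guess,z,f,rad=14):
    # bright/dark blob within the hatch near guess
    u,v=map(int,proj(p,guess,True)); x0,y0=u-rad,v-rad; im=p['img'][y0:y0+2*rad,x0:x0+2*rad].astype(float)
    med=np.median(im.reshape(-1,3),0); d=np.linalg.norm(im-med,axis=2); m=(d>60)
    n,l,s,c=cv2.connectedComponentsWithStats(m.astype(np.uint8)); 
    out=[(s[i,4],(c[i]+[x0,y0]).round(1).tolist(),s[i,2:4].tolist()) for i in range(1,n) if s[i,4]>8]
    return out
E
python3 - <<'E'
from hole import *
p=np.load('w1.npy',allow_pickle=True).item()
m=vision.regions_of(p,'hatch_hole')[0]['mask']
P,r=rect(m,p,57); print(r, cv2.boxPoints(r).round(1).tolist())
# also front-edge line: colour teal
h=hole(p,[514,218,58],58,True); print(h)
for q in h: print(onz(ray(p,q[1],True),57))
hu=cv2.boxPoints(r)
t=p['img'][120:180,[270,290,340,360,375]].astype(int)
for k in range(0,60,2): print(120+k,t[k].tolist())
E
```

```text
((510.69952392578125, 219.40899658203125), (119.31861114501953, 147.92398071289062), 7.3553571701049805) [[442.1000061035156, 285.1000061035156], [461.0, 138.39999389648438], [579.2999877929688, 153.6999969482422], [560.4000244140625, 300.3999938964844]]
[]
120 [[72, 145, 146], [62, 142, 143], [66, 148, 151], [66, 145, 148], [67, 143, 144]]
122 [[71, 144, 146], [66, 144, 146], [66, 150, 152], [65, 143, 147], [65, 140, 143]]
124 [[73, 145, 148], [64, 142, 145], [66, 148, 150], [65, 145, 147], [65, 140, 143]]
126 [[73, 144, 148], [67, 146, 149], [67, 147, 150], [64, 145, 147], [67, 141, 143]]
128 [[73, 144, 147], [73, 151, 154], [68, 149, 152], [65, 145, 148], [66, 143, 146]]
130 [[74, 147, 150], [69, 148, 151], [65, 147, 150], [64, 142, 145], [63, 138, 140]]
132 [[75, 148, 149], [71, 149, 152], [68, 148, 151], [59, 139, 142], [64, 139, 142]]
134 [[74, 148, 149], [71, 149, 152], [56, 139, 141], [61, 141, 144], [62, 137, 140]]
136 [[74, 147, 149], [70, 149, 151], [57, 139, 142], [58, 139, 142], [63, 139, 142]]
138 [[72, 146, 148], [70, 148, 150], [57, 139, 142], [61, 140, 143], [62, 141
[... 965 characters left out ...]
], [137, 132, 125], [136, 130, 125], [129, 123, 119], [84, 86, 82]]
164 [[141, 134, 127], [137, 130, 123], [133, 127, 123], [55, 77, 67], [33, 78, 62]]
166 [[143, 135, 129], [136, 130, 123], [73, 86, 79], [32, 79, 62], [32, 78, 61]]
168 [[136, 130, 122], [136, 129, 124], [38, 89, 71], [41, 88, 72], [45, 87, 71]]
170 [[139, 131, 125], [137, 131, 124], [29, 76, 62], [32, 77, 62], [35, 77, 63]]
172 [[137, 130, 122], [85, 93, 88], [33, 78, 64], [28, 75, 61], [34, 78, 62]]
174 [[112, 108, 104], [37, 77, 60], [31, 77, 62], [30, 75, 61], [29, 75, 58]]
176 [[44, 78, 61], [35, 74, 61], [32, 76, 61], [30, 76, 60], [33, 76, 60]]
178 [[44, 77, 60], [37, 76, 62], [28, 77, 61], [28, 75, 59], [26, 75, 58]]
```

Request:
{"method": "arm_command", "body": {
  "deltas": [
    [-0.013,0.045,0.004,-7.3],
    [0,0.045,0,0],
    [0,0,0,0]
  ]
}}

```text
time: 3.8
tool_pos: [430.8, 202.0, 117.7]
tcp_rot: [-1.569, -0.011, -3.018]
contact_force: [-1.0, -0.3, 0.1]
grip_width: 0.2
```

Run:
```python
from h import *
p=snap('wrist'); print(np.round(T_tool()[:3],3).tolist())
np.save('w2.npy',p,allow_pickle=True)
p1=np.load('w1.npy',allow_pickle=True).item()
m=vision.regions_of(p,'hatch_hole')[0]['mask']
for z in (57,60): P,r=rect(m,p,z); print(z,r[1],r[2],cv2.boxPoints(r).round(1).tolist())
P1=p1['c2w']
u,v=map(int,proj(p,[476,215,58],True)); print(u,v)
u1,v1=map(int,proj(p1,[476,215,58],True)); print(u1,v1)
a=cv2.resize(p1['img'][v1-25:v1+25,u1-40:u1+40],(800,500)); 
cv2.imwrite('pics/w2.png',np.vstack([cv2.resize(a,(480,300)),cv2.resize(p['img'],(480,300))])[:,:,::-1])
np.save('m2.npy',m)
```

```text
[[-0.992, -0.006, 0.123, 432.663], [-0.123, -0.002, -0.992, 202.855], [0.006, -1.0, 0.001, 120.648]]
57 (119.59660339355469, 147.9434356689453) 7.122141361236572 [[442.1000061035156, 285.3999938964844], [460.5, 138.60000610351562], [579.0999755859375, 153.5], [560.7999877929688, 300.29998779296875]]
60 (118.05079650878906, 146.0311737060547) 7.122130870819092 [[442.8999938964844, 284.5], [461.0, 139.60000610351562], [578.2000122070312, 154.1999969482422], [560.0999755859375, 299.1000061035156]]
311 147
319 130
```

View pics/w2.png

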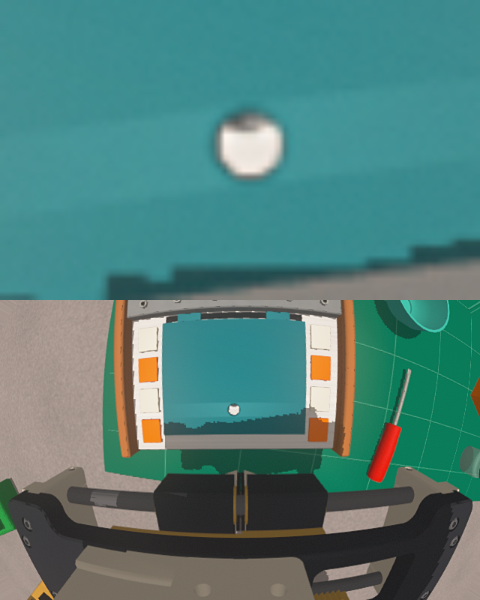

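The crop shows the hatch hole with white deck behind it and a dark sliver of the case hole at its rear. The second view puts the fingers in front of the front edge. Both views agree on a front-edge middle near (452,212) at about 57–60 mm height. I'll descend and push gently.

Request:
{"method": "arm_command", "body": {
  "deltas": [
    [0,0.04,-0.0065,0],
    [0,0.017,0,0],
    [0,0,0,0],
    [0,0,0,0]
  ]
}}

```text
time: 4.3
tool_pos: [434.9, 211.1, 67.3]
tcp_rot: [-1.571, 0.004, -3.016]
contact_force: [0.7, 1.0, 0.0]
grip_width: 0.5
```

Request:
{"method": "arm_command", "body": {
  "deltas": [
    [0,0.003,0,0],
    [0,0,0,0]
  ]
}}

```text
time: 4.5
tool_pos: [434.2, 210.9, 63.3]
tcp_rot: [-1.571, 0.002, -3.016]
contact_force: [0.1, 0.2, 0.5]
grip_width: 0.4
```

Request:
{"method": "arm_command", "body": {
  "deltas": [
    [-0.002,0.0008,0,0],
    [-0.002,0,0,0],
    [-0.002,0,0,0],
    [-0.002,0,0,0]
  ]
}}

```text
time: 4.9
tool_pos: [441.6, 211.7, 61.3]
tcp_rot: [-1.571, 0.0, -3.016]
contact_force: [-0.4, 0.0, -0.2]
grip_width: 0.7
```

Request:
{"method": "arm_command", "body": {
  "deltas": [
    [-0.001,0,0,0],
    [-0.001,0,0,0],
    [-0.001,0,0,0]
  ]
}}

```text
time: 5.2
tool_pos: [444.2, 212.1, 61.2]
tcp_rot: [-1.571, -0.0, -3.016]
contact_force: [0.1, -0.8, -0.6]
grip_width: 0.5
```

Request:
{"method": "arm_command", "body": {
  "deltas": [
    [-0.001,0,0,0],
    [-0.001,0,0,0],
    [-0.001,0,0,0]
  ]
}}

```text
time: 5.5
tool_pos: [447.3, 212.5, 61.3]
tcp_rot: [-1.571, -0.0, -3.016]
contact_force: [0.4, -0.6, 0.6]
grip_width: 0.5
```

Request:
{"method": "arm_command", "body": {
  "deltas": [
    [-0.0008,0,0,0],
    [-0.0008,0,0,0]
  ]
}}

```text
time: 5.7
tool_pos: [448.8, 212.6, 61.3]
tcp_rot: [-1.571, -0.0, -3.016]
contact_force: [0.3, 0.5, -0.4]
grip_width: 0.5
```

Request:
{"method": "arm_command", "body": {
  "deltas": [
    [-0.0005,0,0,0],
    [-0.0005,0,0,0]
  ]
}}

```text
time: 5.9
tool_pos: [449.8, 212.8, 61.3]
tcp_rot: [-1.571, -0.0, -3.016]
contact_force: [-0.1, -0.4, 0.5]
grip_width: 0.4
```

Request:
{"method": "arm_command", "body": {
  "deltas": [
    [-0.0005,0,0,0],
    [-0.0005,0,0,0]
  ]
}}

```text
time: 6.1
tool_pos: [450.8, 212.9, 61.3]
tcp_rot: [-1.571, 0.0, -3.016]
contact_force: [-0.4, -0.2, -0.4]
grip_width: 0.5
```

Run:
```python
from h import *
p=snap('wrist')
m=vision.regions_of(p,'hatch_hole')[0]['mask']
P,r=rect(m,p,58); print(r[1],r[2],cv2.boxPoints(r).round(1).tolist())
u,v=map(int,proj(p,[464,213.5,58],True)); print(u,v)
save(p,'w3.png',(u-75,v-60,u+75,v+60),4)
```

```text
(119.64327239990234, 149.11082458496094) 7.151822566986084 [[442.20001220703125, 285.5], [460.70001220703125, 137.5], [579.4000244140625, 152.39999389648438], [560.9000244140625, 300.3999938964844]]
323 214
```

View pics/w3.png

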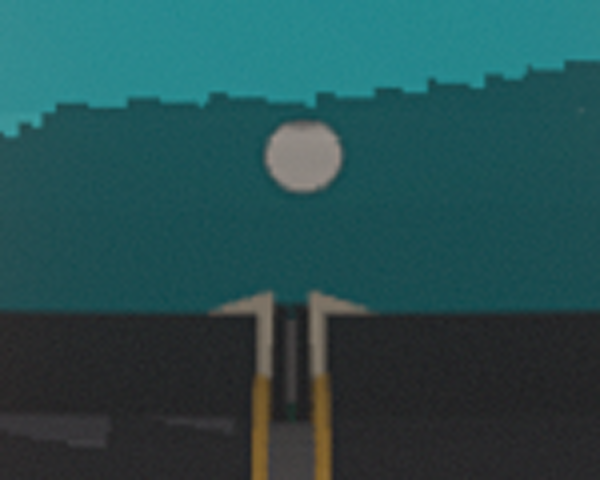

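The crop shows the fingertips at (265–310,295) just short of the hatch edge. The hatch fit is unchanged, so there has been no contact yet. I'll keep going.

Request:
{"method": "arm_command", "body": {
  "deltas": [
    [-0.001,0,0,0],
    [-0.001,0,0,0],
    [-0.001,0,0,0]
  ]
}}

```text
time: 6.5
tool_pos: [453.9, 213.3, 61.3]
tcp_rot: [-1.571, 0.0, -3.016]
contact_force: [0.3, -1.3, -0.0]
grip_width: 0.5
```

Request:
{"method": "arm_command", "body": {
  "deltas": [
    [-0.001,0,0,0],
    [-0.001,0,0,0],
    [-0.001,0,0,0]
  ]
}}

```text
time: 6.8
tool_pos: [456.8, 213.7, 61.3]
tcp_rot: [-1.571, -0.0, -3.016]
contact_force: [-0.2, 1.4, 0.2]
grip_width: 0.3
```

Request:
{"method": "arm_command", "body": {
  "deltas": [
    [-0.0007,0,0,0],
    [-0.0007,0,0,0]
  ]
}}

```text
time: 7.0
tool_pos: [458.2, 213.8, 61.3]
tcp_rot: [-1.571, 0.0, -3.016]
contact_force: [-0.2, 0.2, 1.0]
grip_width: 0.3
```

Request:
{"method": "arm_command", "body": {
  "deltas": [
    [-0.0005,0,0,0],
    [-0.0005,0,0,0]
  ]
}}

```text
time: 7.2
tool_pos: [459.1, 214.0, 61.3]
tcp_rot: [-1.571, -0.0, -3.016]
contact_force: [-0.4, 0.0, 0.4]
grip_width: 0.4
```

Request:
{"method": "arm_command", "body": {
  "deltas": [
    [-0.0005,0,0,0],
    [-0.0005,0,0,0]
  ]
}}

```text
time: 7.4
tool_pos: [460.1, 214.1, 61.3]
tcp_rot: [-1.571, -0.0, -3.016]
contact_force: [0.1, -0.5, -0.7]
grip_width: 0.4
```

Run:
```python
from h import *
p=snap('wrist')
m=vision.regions_of(p,'hatch_hole')[0]['mask']
P,r=rect(m,p,58); print(r[1],r[2],cv2.boxPoints(r).round(1).tolist())
u,v=map(int,proj(p,[464,213.5,58],True)); print(u,v)
save(p,'w4.png',(u-110,v-150,u+110,v+60),2.8)
```

```text
(117.93231964111328, 148.05528259277344) 6.485766887664795 [[444.70001220703125, 285.6000061035156], [461.5, 138.5], [578.5999755859375, 151.8000030517578], [561.9000244140625, 298.8999938964844]]
323 229
```

View pics/w4.png

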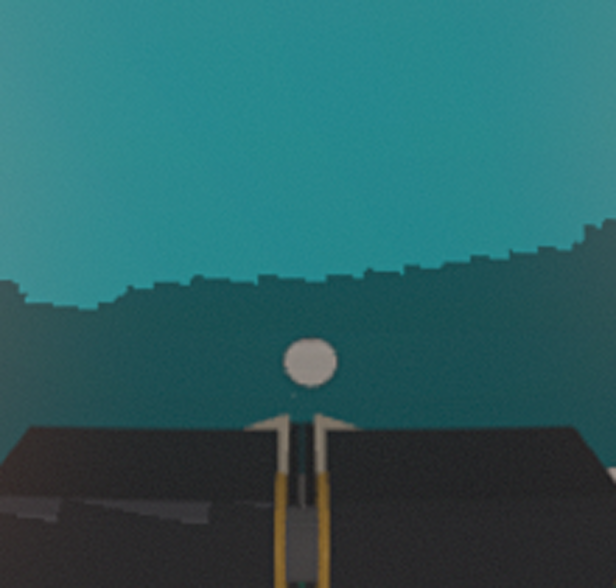

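Run:
```python
from h import *
for nm,uv,in ():pass
def blob(p,g):
    u,v=map(int,proj(p,g,True)); im=p['img'][v-22:v+22,u-22:u+22].astype(int); m=(im[:,:,0]>90).astype(np.uint8)
    n,l,s,c=cv2.connectedComponentsWithStats(m)
    return [(int(s[i,4]),s[i,2:4].tolist(),(c[i]+[u-22,v-22]).round(1).tolist(),onz(ray(p,c[i]+[u-22,v-22],True),58).round(1).tolist()) for i in range(1,n) if s[i,4]>20]
for f in('w1','w2'): print(f,blob(np.load(f+'.npy',allow_pickle=True).item(),[476,215,58]))
p=snap('wrist'); print(blob(p,[480,216,58]))
print('tip px expected', [np.round(proj(p,(T_tool()@[dx,8,0,1])[:3],True),1).tolist() for dx in(-9.5,0,9.5)])
t=snap('top'); print(find(t,'hatch_hole'))
m=vision.regions_of(t,'hatch_hole')[0]['mask']; P,r=rect(m,t,58,False); print(r,cv2.boxPoints(r).round(1).tolist())
s=snap('scene'); m=vision.regions_of(s,'hatch_hole')[0]['mask']; P,r=rect(m,s,58,False); print(r,cv2.boxPoints(r).round(1).tolist())
u,v=map(int,proj(s,[460,214,60],False)); save(s,'s1.png',(u-70,v-60,u+70,v+40),5)
```

```text
w1 [(98, [11, 11], [320.1, 129.0], [477.3, 214.8, 58.0])]
w2 [(167, [14, 14], [311.6, 146.0], [477.4, 215.0, 58.0])]
[(249, [19, 17], [323.4, 207.8], [477.8, 215.3, 58.0])]
tip px expected [[321.6, 218.2], [321.6, 232.5], [321.6, 246.3]]
[([449.8, -7.3, 20.2], 0.73)]
((541.1031494140625, 200.58221435546875), (60.032691955566406, 102.31877136230469), 6.804590225219727) [[505.20001220703125, 247.8000030517578], [517.4000244140625, 146.1999969482422], [577.0, 153.3000030517578], [564.7999877929688, 254.89999389648438]]
((510.8158874511719, 216.73048400878906), (122.02738952636719, 146.93716430664062), 7.129303455352783) [[441.20001220703125, 282.1000061035156], [459.3999938964844, 136.3000030517578], [580.5, 151.39999389648438], [562.2000122070312, 297.20001220703125]]
```

View pics/s1.png

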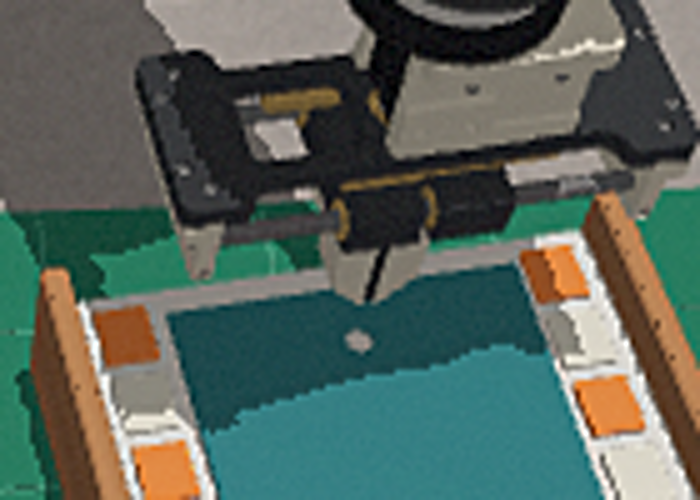

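Run:
```python
from h import *
p=snap('wrist'); s=snap('scene'); print(T_tool()[:3,3].round(1))
u,v=map(int,proj(s,[460,214,60],False)); print(u,v)
rs=ray(s,(u-70+366/5,v-60+301/5),False); rw=ray(p,(321,227),True)
print('tip tri',tri([rs,rw]))
for z in (53,58,61,65): print(z,onz(rs,z).round(1),onz(rw,z).round(1))
# hole from scene
im=s['img']; hu,hv=(u-70+358/5,v-60+341/5); print('hole tri',tri([ray(s,(hu,hv),False),ray(p,(323.4,207.8),True)]))
w1=np.load('w1.npy',allow_pickle=True).item();w2=np.load('w2.npy',allow_pickle=True).item()
print('hole w1w2now',tri([ray(w1,(320.1,129),True),ray(w2,(311.6,146),True),ray(p,(323.4,207.8),True)]))
```

```text
[460.1 214.1  61.3]
423 164
tip tri (array([470.63248177, 215.24425368,  73.86001554]), [1.0, 1.0])
53 [454.7 221.1  53. ] [463.6 214.9  53. ]
58 [458.3 219.6  58. ] [465.4 215.1  58. ]
61 [460.5 218.6  61. ] [466.6 215.3  61. ]
65 [463.3 217.4  65. ] [468.1 215.5  65. ]
hole tri (array([476.28298067, 214.54962541,  55.06173751]), [0.7, 0.7])
hole w1w2now (array([477.19834765, 214.99606302,  56.21226607]), [0.2, 0.0, 0.1])
```

The camera checks show the hatch hasn't moved. The hole stays at (477,215,56), and the visible fingertip triangulates well above the hatch, at z≈70 rather than 53. The real tips therefore seem further back than I assumed. I'll back off and find the tip height by touching down gently in front of the hatch.

Request:
{"method": "arm_command", "body": {
  "deltas": [
    [0.011,-0.002,0,0],
    [0.011,0.002,0,0],
    [0,0.005,0,0],
    [0,0.005,0,0],
    [0,0,0,0]
  ]
}}

```text
time: 8.4
tool_pos: [438.1, 211.2, 50.6]
tcp_rot: [-1.571, -0.001, -3.016]
contact_force: [-0.4, -0.3, -0.9]
grip_width: 0.4
```

Run:
```python
from h import *
s=snap('scene'); p=snap('wrist'); print(T_tool()[:3,3].round(1), bot.get_obs()['contact_force'])
u,v=map(int,proj(s,[438,212,60],False)); print(u,v, [proj(s,[438,212,z],False) for z in (43,52,60,70)])
a=cv2.resize(s['img'][v-45:v+35,u-60:u+60],(720,480),interpolation=cv2.INTER_CUBIC)
cv2.imwrite('pics/s2.png',a[:,:,::-1])
```

```text
[438.5 211.3  51.1] [0.57941194 0.61250364 0.72461126]
421 155 [(np.float64(419.59365749186696), np.float64(160.72157436313307)), (np.float64(420.37428794110525), np.float64(158.08076411210374)), (np.float64(421.0787800587261), np.float64(155.69752373530594)), (np.float64(421.97376584372006), np.float64(152.66985854770826))]
```

View pics/s2.png

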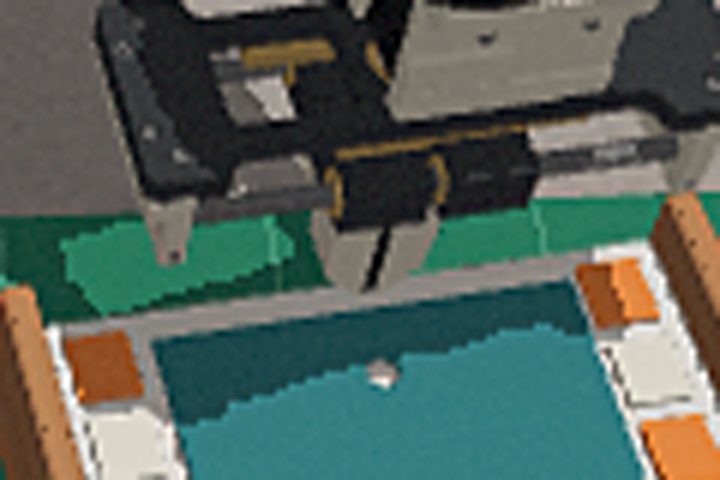

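Request:
{"method": "arm_command", "body": {
  "deltas": [
    [-0.003,0.002,0,0],
    [0,0.001,0,0],
    [0,0.001,0,0],
    [0,0,0,0]
  ]
}}

```text
time: 8.9
tool_pos: [441.2, 211.7, 47.1]
tcp_rot: [-1.571, -0.0, -3.016]
contact_force: [-0.6, 0.1, 0.9]
grip_width: 0.7
```

Request:
{"method": "arm_command", "body": {
  "deltas": [
    [0,0.001,0,0],
    [0,0.001,0,0],
    [0,0.001,0,0]
  ]
}}

```text
time: 9.2
tool_pos: [441.3, 211.7, 44.3]
tcp_rot: [-1.571, 0.0, -3.016]
contact_force: [-0.0, 0.3, 1.2]
grip_width: 0.2
```

Request:
{"method": "arm_command", "body": {
  "deltas": [
    [0,0.001,0,0],
    [0,0.001,0,0],
    [0,0.0005,0,0]
  ]
}}

```text
time: 9.5
tool_pos: [441.1, 211.7, 41.6]
tcp_rot: [-1.571, -0.0, -3.016]
contact_force: [-0.2, 0.5, -1.3]
grip_width: 0.7
```

Run:
```python
from h import *
w1=np.load('w1.npy',allow_pickle=True).item()
for uv in [(340,149),(340,166),(290,156.5),(290,172)]: print(uv,[onz(ray(w1,uv,True),z).round(1).tolist() for z in (52,57)])
s=snap('scene');p=snap('wrist');print(p['c2w'].round(2).tolist(),T_tool().round(1).tolist())
# tool point of pixel tip on planes dx=-9.5 and y=8
o,d=ray(p,(321,227),True); Ti=np.linalg.inv(T_tool()); o2=(Ti@np.r_[o,1])[:3]; d2=Ti[:3,:3]@d
for dx in(-9.5,-6,-3,0,3): print(dx,(o2+d2*(dx-o2[0])/d2[0]).round(1))
```

```text
(340, 149) [[455.6, 193.3, 52.0], [456.1, 193.6, 57.0]]
(340, 166) [[436.9, 193.0, 52.0], [437.8, 193.4, 57.0]]
(290, 156.5) [[447.2, 247.3, 52.0], [447.9, 246.8, 57.0]]
(290, 172) [[430.1, 247.6, 52.0], [431.1, 247.1, 57.0]]
[[0.12, -0.96, -0.26, 512.65], [-0.99, -0.12, -0.03, 221.56], [0.0, 0.26, -0.96, 213.71], [0.0, 0.0, 0.0, 1.0]] [[-1.0, -0.0, 0.1, 441.1], [-0.1, -0.0, -1.0, 211.7], [0.0, -1.0, 0.0, 41.6], [0.0, 0.0, 0.0, 1.0]]
-9.5 [-9.5 -7.3 -0.4]
-6 [-6.   1.9 -0.3]
-3 [-3.   9.7 -0.3]
0 [ 0.  17.6 -0.3]
3 [ 3.  25.5 -0.3]
```

Request:
{"method": "arm_command", "body": {
  "deltas": [
    [0,0.0005,0,0],
    [0,0.0005,0,0]
  ]
}}

```text
time: 9.8
tool_pos: [441.2, 211.7, 40.8]
tcp_rot: [-1.571, -0.0, -3.016]
contact_force: [-1.2, 0.2, 0.6]
grip_width: 0.1
```

Request:
{"method": "arm_command", "body": {
  "deltas": [
    [0,0.0005,0,0],
    [0,0.0005,0,0]
  ]
}}

```text
time: 10.0
tool_pos: [441.2, 211.7, 39.7]
tcp_rot: [-1.571, -0.0, -3.016]
contact_force: [-1.0, 0.2, 0.6]
grip_width: 0.7
```

Request:
{"method": "arm_command", "body": {
  "deltas": [
    [0,0.0005,0,0],
    [0,0.0005,0,0]
  ]
}}

```text
time: 10.2
tool_pos: [441.2, 211.7, 38.7]
tcp_rot: [-1.571, -0.0, -3.016]
contact_force: [-1.6, -0.6, 0.6]
grip_width: 0.2
```

Run:
```python
from h import *
s=snap('scene'); p=snap('wrist')
u,v=map(int,proj(s,[441,212,60],False)); print(u,v)
a=cv2.resize(s['img'][v-40:v+30,u-60:u+60],(514,300),interpolation=cv2.INTER_CUBIC)
b=cv2.resize(p['img'][180:320,200:440],(514,300),interpolation=cv2.INTER_CUBIC)
cv2.imwrite('pics/c1.png',np.vstack([a,b])[:,:,::-1])
```

```text
421 156
```

View pics/c1.png

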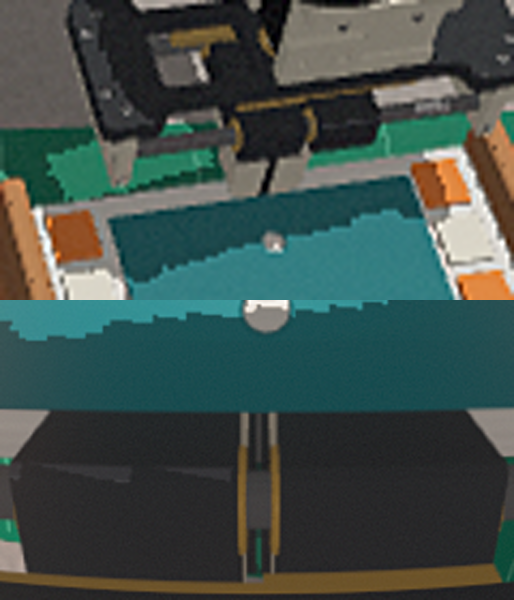

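The composite shows the finger ends now hidden behind the hatch's front edge (scene crop about (265,190), wrist crop row 412). The tips are therefore below the hatch top and in front of it, with about 1 N in −x. I'll push now.

Request:
{"method": "arm_command", "body": {
  "deltas": [
    [-0.001,0,0,0],
    [-0.001,0,0,0],
    [-0.001,0,0,0]
  ]
}}

```text
time: 10.6
tool_pos: [444.3, 212.1, 38.8]
tcp_rot: [-1.571, -0.0, -3.016]
contact_force: [-2.0, 0.1, 0.4]
grip_width: 0.5
```

Request:
{"method": "arm_command", "body": {
  "deltas": [
    [-0.001,0,0,0],
    [-0.001,0,0,0]
  ]
}}

```text
time: 10.8
tool_pos: [446.3, 212.3, 38.8]
tcp_rot: [-1.571, -0.0, -3.016]
contact_force: [-1.5, -0.7, 0.0]
grip_width: 0.4
```

Request:
{"method": "arm_command", "body": {
  "deltas": [
    [-0.0005,0,0,0],
    [-0.0005,0,0,0]
  ]
}}

```text
time: 11.0
tool_pos: [447.2, 212.4, 38.8]
tcp_rot: [-1.571, -0.0, -3.016]
contact_force: [-0.9, -0.1, 0.3]
grip_width: 0.3
```

Request:
{"method": "arm_command", "body": {
  "deltas": [
    [-0.0005,0,0,0],
    [-0.0005,0,0,0]
  ]
}}

```text
time: 11.2
tool_pos: [448.2, 212.6, 38.8]
tcp_rot: [-1.571, -0.0, -3.016]
contact_force: [-1.3, -0.0, 0.4]
grip_width: 0.5
```

Steady friction of about 1.3 N, so the hatch is sliding.

Request:
{"method": "arm_command", "body": {
  "deltas": [
    [-0.0005,0,0,0],
    [-0.0003,0,0,0]
  ]
}}

```text
time: 11.4
tool_pos: [448.5, 212.6, 38.7]
tcp_rot: [-1.571, -0.001, -3.016]
contact_force: [-3.7, -0.3, 0.5]
grip_width: 0.4
```

Request:
{"method": "arm_command", "body": {
  "deltas": [
    [-0.0003,0,0,0],
    [-0.0003,0,0,0]
  ]
}}

```text
time: 11.6
tool_pos: [448.6, 212.6, 38.5]
tcp_rot: [-1.57, -0.002, -3.016]
contact_force: [-5.7, -0.4, 1.7]
grip_width: 0.1
```

Request:
{"method": "arm_command", "body": {
  "deltas": [
    [-0.0003,0,0,0],
    [-0.0003,0,0,0]
  ]
}}

```text
time: 11.8
tool_pos: [448.6, 212.5, 38.4]
tcp_rot: [-1.57, -0.003, -3.016]
contact_force: [-6.0, -0.1, 0.5]
grip_width: 0.1
```

Request:
{"method": "arm_command", "body": {
  "deltas": [
    [-0.0003,0,0,0],
    [-0.0003,0,0,0]
  ]
}}

```text
time: 12.0
tool_pos: [448.6, 212.5, 38.2]
tcp_rot: [-1.57, -0.005, -3.016]
contact_force: [-8.0, -1.8, 1.1]
grip_width: 0.4
```

```bash
cat >> h.py <<'E'
def blob(p,g,z=57,thr=90):
    u,v=map(int,proj(p,g,True)); im=p['img'][v-26:v+26,u-26:u+26].astype(int); m=(im[:,:,0]>thr).astype(np.uint8)
    n,l,s,c=cv2.connectedComponentsWithStats(m)
    return [(int(s[i,4]),s[i,2:4].tolist(),(c[i]+[u-26,v-26]).round(1).tolist(),onz(ray(p,c[i]+[u-26,v-26],True),z).round(1).tolist()) for i in range(1,n) if s[i,4]>20]
E
python3 - <<'E'
from h import *
p=snap('wrist'); print(T_tool()[:3,3],bot.get_obs()['contact_force'])
print(blob(p,[484,216,57]))
u,v=map(int,proj(p,[484,216,57],True))
for r in p['img'][v-20:v+20:2,u-16:u+17:2].mean(2).astype(int): print(*r)
E
```

```text
[448.59788251 212.50571284  38.16876078] [-7.67474158 -0.8331034   0.82152208]
[(312, [22, 20], [323.7, 185.3], [485.0, 216.2, 57.0])]
102 104 103 103 102 104 101 103 104 102 102 103 103 103 101 102 101
102 103 105 104 103 102 103 103 101 102 101 101 102 103 103 102 103
103 102 102 103 103 103 104 102 103 105 101 103 101 100 100 102 103
126 125 126 125 125 126 123 104 103 102 99 122 125 124 123 122 121
125 124 125 124 122 101 86 89 90 90 89 87 103 125 122 121 121
123 124 125 120 85 90 93 92 93 91 93 92 90 98 122 121 121
121 122 125 101 89 95 94 93 94 92 92 91 93 88 110 122 119
120 123 122 82 93 93 91 94 92 92 92 92 94 93 94 123 122
121 123 101 106 92 93 94 93 93 93 93 92 93 98 78 80 81
121 124 86 105 92 92 93 92 92 94 93 92 93 104 79 58 61
97 120 96 101 106 91 93 92 93 92 94 92 98 127 67 63 65
61 62 60 65 129 109 93 91 92 93 90 97 122 121 61 63 62
64 65 63 57 88 125 123 111 106 106 113 127 125 69 58 63 64
64 65 65 61 58 91 135 139 140 140 136 114 66 58 65 66 65
62 66 67 64 63 55 58 87 98 100 76 65 60 64 65 62 62
63 62 63 62 64 65 59 58 57 57 59 62 64 62 61 62 63
64 63 63 62 63 64 62 63 62 63 63 64 61 62 62 63 63
64 60 63 63 64 62 63 60 62 61 60 62 61 61 60 61 62
60 62 59 61 60 61 61 62 61 60 60 60 62 61 61 61 61
59 60 62 62 61 61 60 62 61 59 58 61 61 60 60 59 63
```

Firm stop at about 8 N. The hatch hole moved 7.8 mm to about (485,216), and the case hole is now visible beneath it. I'll back off, rise and re-measure the hole from clear air.

Request:
{"method": "arm_command", "body": {
  "deltas": [
    [0.004,0,0,0],
    [0.004,0,0,0],
    [0,-0.045,0,0],
    [0,-0.045,0,0],
    [0,0,0,0]
  ],
  "claw": 155
}}

```text
time: 12.55
tool_pos: [447.0, 213.2, 134.6]
tcp_rot: [-1.573, 0.013, -3.016]
contact_force: [0.5, -0.1, 0.6]
grip_width: 34.3
```

Run:
```python
from h import *
p=snap('wrist'); print(T_tool()[:3,3],bot.get_obs()['contact_force'],bot.get_obs()['grip_width'])
np.save('w5.npy',p,allow_pickle=True)
print(p['c2w'][:3,3].round(1))
u,v=map(int,proj(p,[485,216,57],True)); print(u,v)
for r in p['img'][v-12:v+12,u-12:u+12].mean(2).astype(int): print(*r)
m=vision.regions_of(p,'hatch_hole')[0]['mask']
P,r=rect(m,p,57); print(r[1],r[2],cv2.boxPoints(r).round(1).tolist())
```

```text
[445.35235922 212.62723144 131.85896547] [-0.252207   -0.15058861 -1.15725595] 35.22614546550449
[516.3 222.4 307.7]
323 157
110 111 110 111 114 112 113 111 110 110 111 111 110 111 110 109 109 111 109 110 111 107 110 110
112 112 113 111 110 110 111 110 110 110 110 111 109 110 112 110 111 111 111 110 110 110 109 109
112 111 109 111 111 112 111 111 112 111 112 111 113 111 110 110 111 110 110 109 110 110 108 110
110 111 113 110 112 110 110 111 110 110 112 112 110 111 110 111 111 109 109 110 110 112 110 110
121 119 122 121 120 121 121 123 122 122 119 111 105 107 111 112 118 119 120 121 120 118 117 118
126 126 127 126 125 127 126 127 123 115 109 100 109 112 110 110 112 117 122 125 125 124 125 124
126 125 125 125 124 127 127 121 109 105 120 121 131 133 129 124 113 106 112 120 126 123 123 123
125 125 126 126 126 126 123 105 93 108 153 161 164 160 161 158 147 122 105 109 123 124 122 123
125 125 126 126 128 127 107 90 86 89 103 146 158 162 162 164 164 160 121 94 113 123 124 123
123 125 125 126 126 117 93 87 90 87 98 153 161 160 160 161 162 164 136 110 108 122 124 124
125 125 123 126 121 94 88
[... 681 characters left out ...]
124 126 125 113 101 92 108 139 132 122 131 142 143 131 98 95 114 122 121 123 121
106 114 120 125 128 126 126 121 106 95 91 82 91 98 99 94 94 102 115 124 124 124 123 121
108 117 118 127 127 126 124 124 125 119 106 81 75 77 86 100 109 120 125 124 123 123 122 124
78 79 81 82 84 82 83 96 111 119 117 110 111 110 110 115 117 120 119 105 83 84 82 86
64 64 64 64 63 64 62 72 82 89 91 90 91 90 90 90 89 103 97 77 64 62 62 61
63 62 65 62 63 64 62 64 62 65 63 61 61 64 61 63 64 84 75 62 60 63 64 63
(118.70864868164062, 148.70213317871094) 7.191967964172363 [[450.6000061035156, 286.79998779296875], [469.20001220703125, 139.3000030517578], [587.0, 154.10000610351562], [568.4000244140625, 301.6000061035156]]
```

Run:
```python
from h import *
p=np.load('w5.npy',allow_pickle=True).item()
r=ray(p,(323.6,157.3),True); print(onz(r,55),onz(r,57),onz(r,58))
t=snap('top'); s=snap('scene')
for q in(t,s):
    for n in('rivet_flange','pin_top','pin_grip','caddy'): print(n,find(q,n))
m=vision.regions_of(t,'caddy'); P,r=rect(m[0]['mask'],t,26,False); print(r,cv2.boxPoints(r).round(1).tolist())
```

```text
[485.04171932 216.12465186  55.        ] [485.28891599 216.17466701  57.        ] [485.41251432 216.19967458  58.        ]
rivet_flange [([581.9, -244.2, 25.0], 0.47)]
pin_top [([584.4, -242.0, 28.5], 0.49)]
pin_grip []
caddy [([561.1, -278.6, 27.2], 0.89)]
rivet_flange [([586.0, -246.6, 25.9], 0.44)]
pin_top []
pin_grip []
caddy [([566.0, -273.4, 23.5], 0.89)]
((562.328125, -273.4350280761719), (126.98396301269531, 60.362552642822266), 57.09590148925781) [[502.5, -310.29998779296875], [553.2000122070312, -343.1000061035156], [622.2000122070312, -236.5], [571.5, -203.6999969482422]]
```

Request:
{"method": "arm_command", "body": {
  "deltas": [
    [-0.0057,0,0.0466,0],
    [-0.0057,0,0.0466,0],
    [-0.0057,0,0.0466,0],
    [-0.0057,0,0.0466,0],
    [-0.0057,0,0.0466,0]
  ]
}}

```text
time: 13.7
tool_pos: [500.7, -17.5, 128.9]
tcp_rot: [-1.571, 0.0, -3.015]
contact_force: [0.4, 0.7, -0.0]
grip_width: 35.9
```

Request:
{"method": "arm_command", "body": {
  "deltas": [
    [-0.0057,0,0.0466,0],
    [-0.0057,0,0.0466,0],
    [-0.0057,0,0.0466,0],
    [-0.0057,0,0.0466,0],
    [-0.0057,0,0.0466,0]
  ]
}}

```text
time: 14.2
tool_pos: [558.1, -245.2, 128.7]
tcp_rot: [-1.571, 0.0, -3.016]
contact_force: [0.7, 0.0, -0.5]
grip_width: 35.6
```

Request:
{"method": "arm_command", "body": {
  "deltas": [
    [0,0,0,0],
    [0,0,0,0]
  ]
}}

```text
time: 14.4
tool_pos: [557.5, -244.0, 128.1]
tcp_rot: [-1.572, -0.001, -3.018]
contact_force: [-0.3, 0.6, -0.3]
grip_width: 35.5
```

Run:
```python
from h import *
p=snap('wrist'); print(T_tool()[:3].round(3).tolist(),bot.get_obs()['grip_width'],p['c2w'][:3,3].round(1))
np.save('w6.npy',p,allow_pickle=True)
for n in('rivet_flange','pin_top','pin_grip','caddy'):
    print(n,find(p,n))
u,v=map(int,proj(p,[584,-244,35],True)); print(u,v)
im=p['img'].astype(int); red=((im[:,:,0]>im[:,:,1]*2)&(im[:,:,0]>im[:,:,2]*2)&(im[:,:,0]>100)).astype(np.uint8)
n,l,s,c=cv2.connectedComponentsWithStats(red)
print([(s[i].tolist(),c[i].round(1).tolist()) for i in range(1,n) if s[i,4]>15])
a=cv2.resize(p['img'],(480,300)); b=cv2.resize(p['img'][v-40:v+40,u-64:u+64],(480,300),interpolation=cv2.INTER_CUBIC)
cv2.imwrite('pics/w6.png',np.vstack([a,b])[:,:,::-1])
```

```text
[[-0.992, -0.001, 0.125, 557.459], [-0.125, 0.001, -0.992, -242.832], [0.001, -1.0, -0.001, 128.291]] 35.910034117690806 [ 629.2 -234.4  300.2]
rivet_flange [([583.3, -243.9, 30.0], 0.86)]
pin_top []
pin_grip [([588.3, -245.3, 39.7], 0.56)]
caddy [([566.4, -276.7, 26.9], 0.65)]
324 167
[([321, 160, 10, 11, 80], [325.4, 165.1]), ([306, 169, 115, 65, 3070], [370.3, 204.0]), ([631, 171, 8, 5, 26], [634.3, 172.8]), ([111, 224, 15, 27, 281], [119.2, 237.1]), ([124, 275, 3, 8, 18], [125.1, 278.1]), ([623, 278, 13, 22, 151], [629.2, 288.8])]
```

View pics/w6.png

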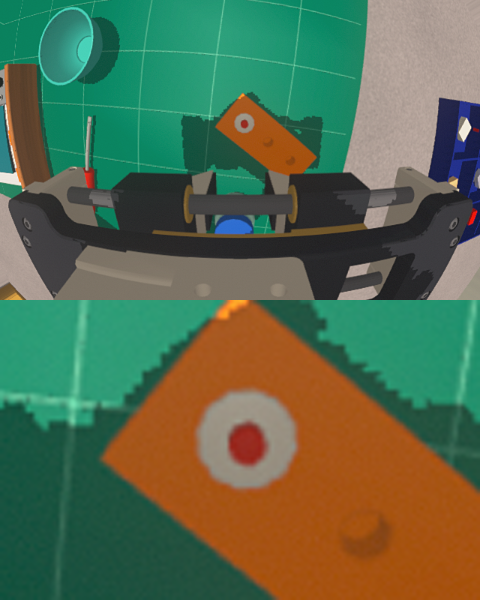

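The wrist view shows the rivet upright in the block: white flange at about (326,164) with the red pin at (325,165). Nothing is in the way. I'll move above it for a second view.

Run:
```python
from h import *
p=np.load('w6.npy',allow_pickle=True).item()
print(onz(ray(p,(325.4,165.1),True),36),onz(ray(p,(325.9,164.1),True),29)); print(T_tool()[:3,3])
```

```text
[ 586.26947478 -244.05621377   36.        ] [ 586.08024905 -244.63909503   29.        ]
[ 557.95321722 -241.87556112  129.04918944]
```

Request:
{"method": "arm_command", "body": {
  "deltas": [
    [-0.014,0.022,0.003,0],
    [-0.0137,0.022,0.0027,0],
    [0,0,0,0],
    [0,0,0,0]
  ],
  "claw": 198
}}

```text
time: 15.05
tool_pos: [585.9, -244.5, 84.9]
tcp_rot: [-1.571, -0.001, -3.014]
contact_force: [-0.1, 0.3, 0.3]
grip_width: 20.5
```

Run:
```python
from h import *
p=snap('wrist'); print(T_tool()[:3].round(3).tolist(),bot.get_obs()['grip_width'],bot.get_obs()['contact_force'])
np.save('w7.npy',p,allow_pickle=True)
im=p['img'].astype(int); red=((im[:,:,0]>im[:,:,1]*2.5)&(im[:,:,0]>im[:,:,2]*2)&(im[:,:,0]>90)&(abs(im[:,:,1]-im[:,:,2])<25)).astype(np.uint8)
n,l,s,c=cv2.connectedComponentsWithStats(red)
B=[(s[i].tolist(),c[i].round(1).tolist()) for i in range(1,n) if s[i,4]>30]; print(B)
w6=np.load('w6.npy',allow_pickle=True).item()
print(proj(p,[586.2,-244.3,36],True),proj(p,[586.2,-244.3,29],True))
for b in B:
    if abs(b[1][0]-321)<25 and b[1][1]<260: print(tri([ray(p,b[1],True),ray(w6,(325.4,165.1),True)]), onz(ray(p,b[1],True),36))
save(p,'w7.png',(220,130,420,280),4)
```

```text
[[-0.992, 0.0, 0.127, 586.129], [-0.127, -0.0, -0.992, -244.968], [-0.0, -1.0, 0.0, 85.692]] 20.327523917272174 [ 0.77339067 -0.47833225  0.40504283]
[([316, 205, 11, 13, 112], [320.7, 211.1]), ([628, 305, 12, 23, 174], [634.5, 317.0])]
(np.float64(321.100322482362), np.float64(211.73400414499557)) (np.float64(321.0763837705549), np.float64(208.9264904081995))
(array([ 585.86617855, -244.09523689,   33.52542516]), [0.1, 0.1]) [ 586.65821692 -243.93877721   36.        ]
```

View pics/w7.png

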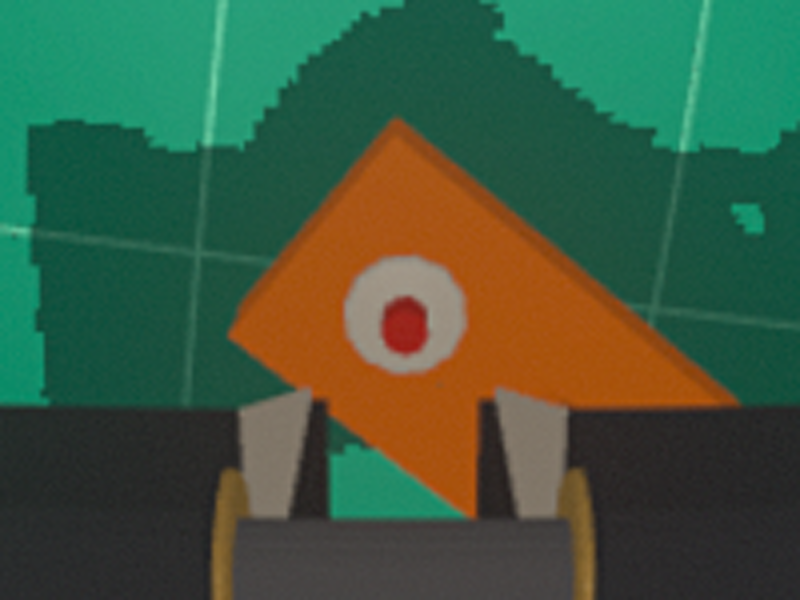

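The crop shows the pin at about (321,211) centred between the open fingers, 20 mm apart. Both views give the rivet at (586,−244). I'll descend and feel for the flange with the tips.

Request:
{"method": "arm_command", "body": {
  "deltas": [
    [0,0.023,-0.0008,0],
    [0,0.022,0,0],
    [0,0,0,0],
    [0,0.0015,0,0],
    [0,0.0015,0,0]
  ]
}}

```text
time: 15.6
tool_pos: [587.0, -245.2, 38.8]
tcp_rot: [-1.569, 0.003, -3.016]
contact_force: [-0.8, -0.1, 0.5]
grip_width: 20.7
```

Request:
{"method": "arm_command", "body": {
  "deltas": [
    [0,0.0015,0,0],
    [0,0.0015,0,0],
    [0,0.0015,0,0]
  ]
}}

```text
time: 15.9
tool_pos: [586.2, -244.8, 32.7]
tcp_rot: [-1.57, 0.001, -3.016]
contact_force: [0.2, -0.0, 0.6]
grip_width: 20.6
```

Request:
{"method": "arm_command", "body": {
  "deltas": [
    [0,0.0015,0,0],
    [0,0.0015,0,0],
    [0,0.0015,0,0]
  ]
}}

```text
time: 16.2
tool_pos: [586.0, -244.6, 27.7]
tcp_rot: [-1.571, -0.0, -3.016]
contact_force: [-0.5, 0.4, 0.3]
grip_width: 20.8
```

Request:
{"method": "arm_command", "body": {
  "deltas": [
    [0,0.0015,0,0],
    [0,0.0015,0,0]
  ]
}}

```text
time: 16.4
tool_pos: [586.0, -244.6, 24.6]
tcp_rot: [-1.571, -0.0, -3.016]
contact_force: [-0.8, 0.9, -0.2]
grip_width: 20.3
```

Request:
{"method": "arm_command", "body": {
  "deltas": [
    [0,0.0015,0,0],
    [0,0.0015,0,0]
  ]
}}

```text
time: 16.6
tool_pos: [586.0, -244.7, 21.7]
tcp_rot: [-1.571, -0.0, -3.016]
contact_force: [-0.3, -0.9, 0.8]
grip_width: 20.5
```

Request:
{"method": "arm_command", "body": {
  "deltas": [
    [0,0.001,0,0],
    [0,0.001,0,0]
  ]
}}

```text
time: 16.8
tool_pos: [586.0, -244.6, 19.7]
tcp_rot: [-1.571, -0.0, -3.016]
contact_force: [-0.2, 0.0, 0.9]
grip_width: 20.1
```

Request:
{"method": "arm_command", "body": {
  "deltas": [
    [0,0.001,0,0],
    [0,0.001,0,0]
  ]
}}

```text
time: 17.0
tool_pos: [586.1, -244.6, 17.8]
tcp_rot: [-1.571, 0.0, -3.016]
contact_force: [0.5, -0.3, 0.0]
grip_width: 20.3
```

Request:
{"method": "arm_command", "body": {
  "deltas": [
    [0,0.001,0,0],
    [0,0.0005,0,0]
  ]
}}

```text
time: 17.2
tool_pos: [586.0, -244.6, 16.2]
tcp_rot: [-1.571, -0.0, -3.016]
contact_force: [-0.2, 0.3, 0.5]
grip_width: 20.4
```

Run:
```python
from h import *
s=snap('scene'); p=snap('wrist'); print(T_tool()[:3,3],bot.get_obs()['contact_force'])
u,v=map(int,proj(s,[586,-244,32],False)); print(u,v)
a=cv2.resize(s['img'][v-30:v+30,u-48:u+48],(480,300),interpolation=cv2.INTER_CUBIC)
b=cv2.resize(p['img'][170:290,224:416],(480,300),interpolation=cv2.INTER_CUBIC)
cv2.imwrite('pics/c2.png',np.vstack([a,b])[:,:,::-1])
```

```text
[ 585.99154673 -244.62556141   16.24189132] [0.26886106 0.27183722 0.10607658]
191 235
```

Request:
{"method": "arm_command", "body": {
  "deltas": [
    [0,0.0005,0,0],
    [0,0.0005,0,0]
  ]
}}

```text
time: 17.5
tool_pos: [586.1, -244.7, 15.4]
tcp_rot: [-1.571, 0.0, -3.016]
contact_force: [0.0, -0.2, 0.6]
grip_width: 20.7
```

Request:
{"method": "arm_command", "body": {
  "deltas": [
    [0,0.0005,0,0],
    [0,0.0005,0,0]
  ]
}}

```text
time: 17.7
tool_pos: [586.1, -244.7, 14.6]
tcp_rot: [-1.571, 0.0, -3.016]
contact_force: [-1.3, 0.1, 4.4]
grip_width: 20.7
```

Request:
{"method": "arm_command", "body": {
  "deltas": [
    [0,0.0005,0,0],
    [0,0.0005,0,0]
  ]
}}

```text
time: 17.9
tool_pos: [586.2, -244.7, 14.4]
tcp_rot: [-1.57, 0.0, -3.016]
contact_force: [-3.1, 1.9, 10.4]
grip_width: 20.4
```

Request:
{"method": "arm_command", "body": {
  "deltas": [
    [0,0.0005,0,0],
    [0,0.0005,0,0]
  ]
}}

```text
time: 18.1
tool_pos: [586.3, -244.7, 14.2]
tcp_rot: [-1.57, 0.001, -3.015]
contact_force: [-4.9, 2.2, 14.9]
grip_width: 20.2
```

Contact at TCP z≈14.8, so the tips sit about 14 mm behind the TCP. That agrees with the cameras and the earlier pushes. I'll lift slightly and close on the pin.

Request:
{"method": "arm_command", "body": {
  "deltas": [
    [0,-0.002,0,0],
    [0,-0.0022,0,0],
    [0,0,0,0]
  ]
}}

```text
time: 18.4
tool_pos: [586.2, -244.7, 16.6]
tcp_rot: [-1.571, 0.0, -3.016]
contact_force: [-0.5, -0.4, -0.4]
grip_width: 20.7
```

Request:
{"method": "arm_command", "body": {
  "deltas": [
    [0,0,0,0],
    [0,0,0,0],
    [0,0,0,0],
    [0,0,0,0]
  ],
  "claw": 255
}}

```text
time: 18.8
tool_pos: [585.9, -244.6, 16.3]
tcp_rot: [-1.571, -0.0, -3.016]
contact_force: [0.7, -0.5, -1.0]
grip_width: 7.4
```

Request:
{"method": "arm_command", "body": {
  "deltas": [
    [0,0,0,0],
    [0,-0.005,0,0],
    [0,-0.01,0,0],
    [0,-0.02,0,0],
    [0,-0.03,0,0]
  ]
}}

```text
time: 19.3
tool_pos: [585.2, -244.2, 81.5]
tcp_rot: [-1.572, -0.002, -3.016]
contact_force: [0.3, -0.3, -0.9]
grip_width: 7.3
```

Request:
{"method": "arm_command", "body": {
  "deltas": [
    [0,-0.035,0,0],
    [0,0,0,0],
    [0,0,0,0]
  ]
}}

```text
time: 19.6
tool_pos: [586.6, -244.9, 118.2]
tcp_rot: [-1.569, 0.002, -3.016]
contact_force: [-1.1, 0.3, -1.6]
grip_width: 7.3
```

Run:
```python
from h import *
s=snap('scene'); p=snap('wrist'); T=T_tool(); print(T[:3,3],bot.get_obs()['contact_force'],bot.get_obs()['grip_width'])
np.save('w8.npy',p,allow_pickle=True)
print(find(s,'rivet_flange'),find(p,'rivet_flange'),find(p,'pin_grip'))
u,v=map(int,proj(s,[586,-244,T[2,3]+10],False)); print(u,v)
a=cv2.resize(s['img'][v-30:v+30,u-48:u+48],(480,300),interpolation=cv2.INTER_CUBIC)
b=cv2.resize(p['img'][170:290,224:416],(480,300),interpolation=cv2.INTER_CUBIC)
cv2.imwrite('pics/c3.png',np.vstack([a,b])[:,:,::-1])
```

```text
[ 585.43291204 -244.29859192  115.87405779] [-0.53826168  0.57970504  0.49954732] 7.18933921893437
[] [([584.9, -241.4, 130.8], 0.75)] [([589.4, -241.8, 138.6], 0.78)]
178 210
```

View pics/c3.png

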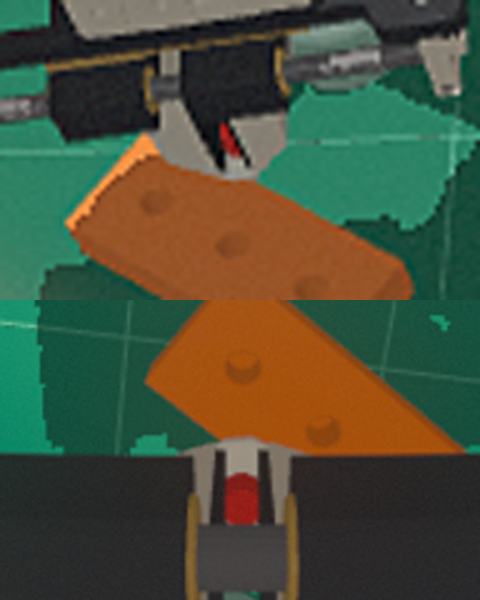

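The rivet is firmly held by the pin: red pin at (241,500) between the pads, and the block hole is empty. I'll carry it to the hatch.

Request:
{"method": "arm_command", "body": {
  "deltas": [
    [0.0042,0,-0.047,0],
    [0.0042,0,-0.047,0],
    [0.0042,0,-0.047,0],
    [0.0042,0,-0.047,0],
    [0.0042,0,-0.047,0]
  ]
}}

```text
time: 20.35
tool_pos: [534.7, -12.4, 115.9]
tcp_rot: [-1.571, -0.001, -3.016]
contact_force: [1.7, 0.7, -0.4]
grip_width: 7.1
```

Request:
{"method": "arm_command", "body": {
  "deltas": [
    [0.0042,0,-0.047,0],
    [0.0042,0,-0.047,0],
    [0.0042,0,-0.047,0],
    [0.0042,0,-0.047,0],
    [0.0042,0,-0.047,0]
  ]
}}

```text
time: 20.85
tool_pos: [484.4, 218.1, 115.9]
tcp_rot: [-1.571, -0.001, -3.016]
contact_force: [0.3, -0.5, -0.9]
grip_width: 7.4
```

Request:
{"method": "arm_command", "body": {
  "deltas": [
    [0,0,0,0],
    [0,0.01,0,0],
    [0,0,0,0],
    [0,0,0,0]
  ]
}}

```text
time: 21.25
tool_pos: [485.4, 214.9, 105.7]
tcp_rot: [-1.57, -0.002, -3.018]
contact_force: [0.3, -0.0, -0.1]
grip_width: 7.3
```

Run:
```python
from h import *
p=snap('wrist'); T=T_tool(); print(T[:3].round(3).tolist(),bot.get_obs()['contact_force'],bot.get_obs()['grip_width'])
np.save('w9.npy',p,allow_pickle=True)
u,v=map(int,proj(p,[485.2,216.2,57],True)); print(u,v)
for r in p['img'][v-14:v+15,u-13:u+14,0].astype(int): print(*r)
```

```text
[[-0.992, -0.001, 0.123, 485.62], [-0.123, -0.0, -0.992, 214.951], [0.001, -1.0, 0.0, 106.076]] [ 0.58154737  1.40086111 -0.24307563] 7.000260996480231
319 212
24 26 28 24 26 30 26 22 23 24 24 28 28 23 24 27 25 27 27 27 27 28 22 26 26 30 27
25 27 24 26 23 20 30 29 25 27 22 27 24 30 26 26 24 27 25 23 25 25 24 25 27 28 24
25 28 26 27 27 27 25 26 30 22 32 25 21 23 29 27 24 25 23 25 25 25 24 29 28 31 22
28 31 27 25 25 29 28 28 27 27 27 25 25 28 25 29 28 25 26 24 25 25 28 27 24 27 25
26 28 23 28 27 27 25 24 24 21 26 24 32 26 23 27 28 22 30 28 24 28 22 27 28 27 25
27 25 26 24 27 26 27 29 25 26 30 24 29 23 27 25 27 28 23 25 28 25 30 23 22 25 25
28 27 24 29 26 30 29 23 25 22 24 22 25 28 28 27 25 24 24 25 28 22 30 26 32 25 29
27 27 31 30 27 28 29 29 27 23 28 31 39 44 43 43 33 28 31 23 26 29 30 22 29 29 24
28 29 29 32 29 28 25 25 26 35 53 80 84 84 84 84 72 59 43 29 25 25 30 28 27 32 23
25 28 29 28 29 31 25 32 52 73 82 91 95 93 94 94 89 83 67 44 22 26 24 26 26 28 30
30 27 23 27 28 24 24 48 73 93 93 92 92 93 93 94 93 96 85 68 44 26 26 32 22 28 27
26 29 28 30 28 25 32 60 85 92 92 92 91 90 91 92 9
[... 782 characters left out ...]
 98 70 40 28 22 26 27 23 27 23
26 23 27 25 25 27 25 18 24 28 33 52 81 97 91 72 73 49 31 23 23 26 24 29 25 31 26
30 25 29 31 24 29 29 26 29 27 23 24 30 34 36 27 29 26 22 25 26 23 27 18 28 27 29
25 27 26 28 27 28 27 28 26 29 28 20 26 16 23 18 19 26 24 26 28 30 30 22 30 28 26
31 26 27 31 24 28 27 29 28 23 24 26 27 23 25 26 27 25 24 23 26 27 25 28 25 24 23
27 29 29 28 24 27 24 24 21 27 19 27 27 28 24 26 26 30 31 27 26 25 22 28 28 26 26
28 24 27 25 24 20 27 29 37 41 45 43 54 61 62 58 63 72 81 71 42 30 23 25 24 30 22
24 27 23 22 24 29 46 71 88 93 92 95 99 102 102 105 106 116 121 110 90 69 48 33 20 26 24
40 42 46 54 54 66 88 116 133 136 136 137 139 139 138 138 141 142 144 141 130 112 84 64 46 42 53
```

Run:
```python
from h import *
p=np.load('w9.npy',allow_pickle=True).item()
m=(p['img'][200:236,300:340,0]>55).astype(np.uint8)
n,l,s,c=cv2.connectedComponentsWithStats(m)
for i in range(1,n):
    if s[i,4]>100:
        q=c[i]+[300,200]; print(s[i].tolist(),q, [onz(ray(p,q,True),z).round(2).tolist() for z in(55,57,58)])
w5=np.load('w5.npy',allow_pickle=True).item(); q=[k for k in[(c[i]+[300,200]) for i in range(1,n) if s[i,4]>100]][0]
print(tri([ray(p,q,True),ray(w5,(323.6,157.3),True)]))
o=bot.get_obs(); print(o['tool_pos'],o['tcp_rot'])
```

```text
[12, 6, 16, 14, 175] [319.49142857 212.43428571] [[484.32, 216.12, 55.0], [484.98, 216.2, 57.0], [485.3, 216.24, 58.0]]
[0, 24, 40, 12, 348] [319.8591954  230.26149425] [[469.96, 214.07, 55.0], [470.75, 214.17, 57.0], [471.14, 214.22, 58.0]]
(array([485.47620519, 216.23607661,  58.5277183 ]), [0.0, 0.0])
[485.62002251 214.95147008 106.07596644] [-1.57042278e+00 -8.71098220e-04 -3.01781550e+00]
```

Request:
{"method": "arm_command", "body": {
  "deltas": [
    [0.0003,0.018,-0.0008,0],
    [0,0.016,0,0],
    [0,0,0,0],
    [0,0,0,0]
  ]
}}

```text
time: 21.7
tool_pos: [485.3, 216.4, 72.8]
tcp_rot: [-1.571, -0.0, -3.017]
contact_force: [-0.2, 0.4, 0.5]
grip_width: 7.1
```

Request:
{"method": "arm_command", "body": {
  "deltas": [
    [0,0.001,0,0],
    [0,0.001,0,0],
    [0,0.001,0,0],
    [0,0.001,0,0]
  ]
}}

```text
time: 22.1
tool_pos: [485.1, 217.2, 68.7]
tcp_rot: [-1.571, 0.001, -3.016]
contact_force: [-0.1, -0.2, 0.1]
grip_width: 7.2
```

Request:
{"method": "arm_command", "body": {
  "deltas": [
    [0,0.001,0,0],
    [0,0.001,0,0],
    [0,0.001,0,0]
  ]
}}

```text
time: 22.4
tool_pos: [484.9, 217.1, 65.4]
tcp_rot: [-1.571, -0.0, -3.016]
contact_force: [0.1, 0.7, -0.4]
grip_width: 7.0
```

Request:
{"method": "arm_command", "body": {
  "deltas": [
    [0,0.001,0,0],
    [0,0.001,0,0]
  ]
}}

```text
time: 22.6
tool_pos: [484.9, 217.1, 63.4]
tcp_rot: [-1.571, -0.0, -3.016]
contact_force: [0.0, -0.4, -0.4]
grip_width: 7.0
```

Request:
{"method": "arm_command", "body": {
  "deltas": [
    [-0.0002,0,0.0011,0],
    [0,0,0,0]
  ]
}}

```text
time: 22.8
tool_pos: [485.3, 215.9, 63.5]
tcp_rot: [-1.571, -0.0, -3.016]
contact_force: [0.4, 0.6, 0.1]
grip_width: 7.0
```

Request:
{"method": "arm_command", "body": {
  "deltas": [
    [0,0.001,0,0],
    [0,0.001,0,0]
  ]
}}

```text
time: 23.0
tool_pos: [485.3, 216.1, 61.5]
tcp_rot: [-1.571, 0.0, -3.016]
contact_force: [0.2, -0.7, -0.1]
grip_width: 7.2
```

Request:
{"method": "arm_command", "body": {
  "deltas": [
    [0,0.001,0,0],
    [0,0.0005,0,0]
  ]
}}

```text
time: 23.2
tool_pos: [485.2, 216.0, 59.8]
tcp_rot: [-1.571, -0.0, -3.016]
contact_force: [0.8, 0.3, -0.2]
grip_width: 7.3
```

Request:
{"method": "arm_command", "body": {
  "deltas": [
    [0,0.001,0,0],
    [0,0.0005,0,0]
  ]
}}

```text
time: 23.4
tool_pos: [485.2, 216.0, 58.4]
tcp_rot: [-1.571, -0.0, -3.016]
contact_force: [0.8, 0.4, -0.2]
grip_width: 6.7
```

Request:
{"method": "arm_command", "body": {
  "deltas": [
    [0,0.001,0,0],
    [0,0.0005,0,0]
  ]
}}

```text
time: 23.6
tool_pos: [485.2, 216.1, 56.9]
tcp_rot: [-1.571, -0.0, -3.016]
contact_force: [0.3, -0.7, 0.2]
grip_width: 6.9
```

Request:
{"method": "arm_command", "body": {
  "deltas": [
    [0,0.001,0,0],
    [0,0.0005,0,0]
  ]
}}

```text
time: 23.8
tool_pos: [485.2, 216.1, 55.4]
tcp_rot: [-1.571, -0.0, -3.016]
contact_force: [-0.4, -0.0, -0.3]
grip_width: 7.1
```

Request:
{"method": "arm_command", "body": {
  "deltas": [
    [0,0.001,0,0],
    [0,0.0005,0,0]
  ]
}}

```text
time: 24.0
tool_pos: [485.2, 216.0, 53.9]
tcp_rot: [-1.571, -0.0, -3.016]
contact_force: [-0.0, -0.4, -0.1]
grip_width: 7.1
```

Request:
{"method": "arm_command", "body": {
  "deltas": [
    [0,0.001,0,0],
    [0,0.0005,0,0]
  ]
}}

```text
time: 24.2
tool_pos: [485.2, 216.0, 52.4]
tcp_rot: [-1.571, -0.0, -3.016]
contact_force: [-0.1, -0.1, -0.9]
grip_width: 7.4
```

Request:
{"method": "arm_command", "body": {
  "deltas": [
    [0,0.001,0,0],
    [0,0.0005,0,0]
  ]
}}

```text
time: 24.4
tool_pos: [485.2, 216.1, 50.9]
tcp_rot: [-1.571, -0.0, -3.016]
contact_force: [0.6, 0.2, 0.1]
grip_width: 7.1
```

Request:
{"method": "arm_command", "body": {
  "deltas": [
    [0,0.001,0,0],
    [0,0.0005,0,0]
  ]
}}

```text
time: 24.6
tool_pos: [485.4, 216.1, 49.5]
tcp_rot: [-1.571, 0.0, -3.016]
contact_force: [0.7, -0.7, 2.0]
grip_width: 6.9
```

Request:
{"method": "arm_command", "body": {
  "deltas": [
    [0,0.0005,0,0],
    [0,0.0005,0,0]
  ]
}}

```text
time: 24.8
tool_pos: [485.4, 216.1, 48.6]
tcp_rot: [-1.571, 0.0, -3.016]
contact_force: [-0.3, 0.3, 2.4]
grip_width: 7.1
```

Request:
{"method": "arm_command", "body": {
  "deltas": [
    [0,0.0005,0,0],
    [0,0.0005,0,0]
  ]
}}

```text
time: 25.0
tool_pos: [485.2, 216.1, 47.5]
tcp_rot: [-1.571, 0.0, -3.016]
contact_force: [-1.3, 0.1, 2.7]
grip_width: 7.1
```

Request:
{"method": "arm_command", "body": {
  "deltas": [
    [0,0.0005,0,0],
    [0,0.0005,0,0]
  ]
}}

```text
time: 25.2
tool_pos: [485.1, 216.1, 46.5]
tcp_rot: [-1.571, -0.0, -3.016]
contact_force: [-0.6, -0.8, 3.6]
grip_width: 6.9
```

Request:
{"method": "arm_command", "body": {
  "deltas": [
    [0,0.0004,0,0],
    [0,0.0004,0,0]
  ]
}}

```text
time: 25.4
tool_pos: [485.0, 216.0, 45.7]
tcp_rot: [-1.571, -0.0, -3.016]
contact_force: [-1.7, -0.8, 3.2]
grip_width: 7.1
```

Contact with the hatch came at TCP z≈50, and the gasket yielded at 2–3.6 N down to about 45.7. The rivet is through both holes. I'll release, rise above the pin and shut the fingers.

Request:
{"method": "arm_command", "body": {
  "deltas": [
    [0,0,0,0],
    [0,0,0,0],
    [0,0,0,0]
  ],
  "claw": 195
}}

```text
time: 25.7
tool_pos: [485.6, 216.1, 45.8]
tcp_rot: [-1.571, 0.001, -3.016]
contact_force: [0.3, -0.0, 2.7]
grip_width: 21.0
```

Request:
{"method": "arm_command", "body": {
  "deltas": [
    [0,-0.005,0,0],
    [0,-0.015,0,0],
    [0,-0.02,0,0],
    [0,0,0,0],
    [0,0,0,0]
  ]
}}

```text
time: 26.2
tool_pos: [485.2, 216.1, 85.6]
tcp_rot: [-1.571, 0.0, -3.016]
contact_force: [-0.9, -0.7, -0.3]
grip_width: 21.5
```

Run:
```python
from h import *
p=snap('wrist'); T=T_tool(); print(T[:3,3],bot.get_obs()['contact_force'],bot.get_obs()['grip_width'])
np.save('w10.npy',p,allow_pickle=True)
im=p['img'].astype(int); red=((im[:,:,0]>im[:,:,1]*2)&(im[:,:,0]>im[:,:,2]*2)&(im[:,:,0]>60)).astype(np.uint8)
n,l,s,c=cv2.connectedComponentsWithStats(red)
for i in range(1,n):
    if s[i,4]>30 and 280<c[i][0]<360: print(s[i].tolist(),c[i].round(1), [onz(ray(p,c[i],True),z).round(1).tolist() for z in (64,68)])
for nme in('rivet_flange','pin_top'): print(find(p,nme))
print(proj(p,[485.2,216,71],True),proj(p,[485.2,216,61],True),proj(p,[485.2,216,68],True),proj(p,[485.2,216,58],True))
save(p,'w10.png',(260,160,380,250),6)
```

```text
[484.80562846 215.9138518   85.07933665] [-0.21813073  0.38543933 -0.47686169] 21.599285994174153
[314, 219, 13, 16, 169] [320.3 226.4] [[484.0, 216.7, 64.0], [485.5, 216.9, 68.0]]
[([484.0, 217.0, 62.2], 0.64)]
[([487.7, 212.7, 68.1], 0.72)]
(np.float64(321.6013240634698), np.float64(228.69794309247885)) (np.float64(321.5322327815455), np.float64(223.37822713388948)) (np.float64(321.579946078652), np.float64(227.05055650732902)) (np.float64(321.51266425258234), np.float64(221.87387724971174))
```

View pics/w10.png

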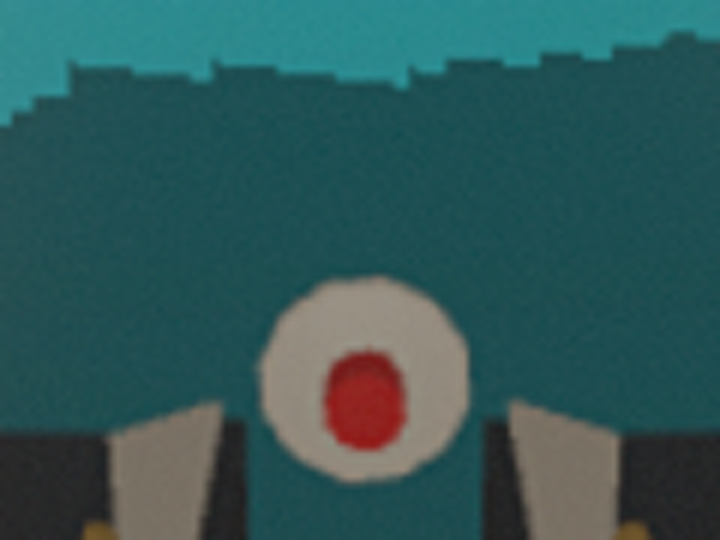

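The view shows the rivet upright in the hatch hole: flange at about (365,380) in the crop, red pin raised and centred. Next I'll close the fingers and press the pin.

Request:
{"method": "arm_command", "body": {
  "deltas": [
    [0,0.01,0,0],
    [0,0.005,0,0],
    [0,0,0,0],
    [0,0,0,0],
    [0,0,0,0]
  ],
  "claw": 255
}}

```text
time: 26.85
tool_pos: [485.4, 216.1, 70.7]
tcp_rot: [-1.571, 0.0, -3.016]
contact_force: [0.3, 0.3, 0.5]
grip_width: 0.7
```

Request:
{"method": "arm_command", "body": {
  "deltas": [
    [0,0.003,0,0],
    [0,0.003,0,0],
    [0,0.002,0,0],
    [0,0.001,0,0]
  ]
}}

```text
time: 27.25
tool_pos: [485.1, 216.0, 61.4]
tcp_rot: [-1.571, -0.0, -3.016]
contact_force: [-0.2, 0.7, -0.5]
grip_width: 0.1
```

Request:
{"method": "arm_command", "body": {
  "deltas": [
    [0,0.001,0,0],
    [0,0.001,0,0],
    [0,0.001,0,0]
  ]
}}

```text
time: 27.55
tool_pos: [485.3, 216.1, 58.7]
tcp_rot: [-1.571, 0.0, -3.016]
contact_force: [0.0, -0.4, 1.3]
grip_width: 0.8
```

Request:
{"method": "arm_command", "body": {
  "deltas": [
    [0,0.001,0,0],
    [0,0.001,0,0]
  ]
}}

```text
time: 27.75
tool_pos: [485.1, 216.0, 56.8]
tcp_rot: [-1.571, -0.0, -3.016]
contact_force: [-0.8, -0.2, 1.3]
grip_width: 0.1
```

Request:
{"method": "arm_command", "body": {
  "deltas": [
    [0,0.0007,0,0],
    [0,0.0007,0,0],
    [0,0.0007,0,0]
  ]
}}

```text
time: 28.05
tool_pos: [485.0, 216.0, 54.6]
tcp_rot: [-1.571, -0.0, -3.016]
contact_force: [-2.3, -0.6, 3.5]
grip_width: -0.1
```

Request:
{"method": "arm_command", "body": {
  "deltas": [
    [0,0.0007,0,0],
    [0,0.0007,0,0],
    [0,0.0007,0,0]
  ]
}}

```text
time: 28.35
tool_pos: [485.0, 216.0, 52.7]
tcp_rot: [-1.571, -0.001, -3.016]
contact_force: [-4.2, -0.6, 7.1]
grip_width: 0.4
```

Request:
{"method": "arm_command", "body": {
  "deltas": [
    [0,0.0007,0,0],
    [0,0.0007,0,0],
    [0,0.0007,0,0]
  ]
}}

```text
time: 28.65
tool_pos: [484.9, 216.1, 50.7]
tcp_rot: [-1.571, -0.0, -3.016]
contact_force: [-5.0, -1.4, 7.7]
grip_width: 0.2
```

Request:
{"method": "arm_command", "body": {
  "deltas": [
    [0,0.0007,0,0],
    [0,0.0007,0,0],
    [0,0.0007,0,0]
  ]
}}

```text
time: 28.95
tool_pos: [484.9, 216.1, 48.6]
tcp_rot: [-1.571, -0.0, -3.016]
contact_force: [-4.0, -0.6, 7.1]
grip_width: 0.2
```

Request:
{"method": "arm_command", "body": {
  "deltas": [
    [0,0.0007,0,0],
    [0,0.0007,0,0],
    [0,0.0005,0,0]
  ]
}}

```text
time: 29.25
tool_pos: [484.9, 216.0, 46.6]
tcp_rot: [-1.571, -0.001, -3.016]
contact_force: [-4.6, -0.5, 7.2]
grip_width: 0.4
```

The pin is sliding at a steady 7 N.

Request:
{"method": "arm_command", "body": {
  "deltas": [
    [0,0.0005,0,0],
    [0,0.0005,0,0],
    [0,0.0005,0,0]
  ]
}}

```text
time: 29.55
tool_pos: [485.0, 216.0, 45.2]
tcp_rot: [-1.571, -0.0, -3.016]
contact_force: [-3.5, -0.8, 7.3]
grip_width: 0.4
```

Request:
{"method": "arm_command", "body": {
  "deltas": [
    [0,0.0004,0,0],
    [0,0.0004,0,0]
  ]
}}

```text
time: 29.75
tool_pos: [485.0, 216.1, 44.4]
tcp_rot: [-1.571, -0.0, -3.016]
contact_force: [-3.7, -0.9, 6.7]
grip_width: 0.7
```

Request:
{"method": "arm_command", "body": {
  "deltas": [
    [0,0.0004,0,0],
    [0,0.0004,0,0]
  ]
}}

```text
time: 29.95
tool_pos: [485.0, 216.0, 43.6]
tcp_rot: [-1.571, -0.0, -3.016]
contact_force: [-4.1, 0.5, 7.3]
grip_width: 0.7
```

Request:
{"method": "arm_command", "body": {
  "deltas": [
    [0,0.0003,0,0],
    [0,0.0003,0,0]
  ]
}}

```text
time: 30.15
tool_pos: [485.0, 216.1, 43.1]
tcp_rot: [-1.571, -0.0, -3.016]
contact_force: [-6.0, -0.6, 8.8]
grip_width: 0.6
```

Request:
{"method": "arm_command", "body": {
  "deltas": [
    [0,0.0003,0,0],
    [0,0.0003,0,0]
  ]
}}

```text
time: 30.35
tool_pos: [485.0, 216.1, 42.7]
tcp_rot: [-1.571, -0.0, -3.016]
contact_force: [-4.5, -0.6, 11.6]
grip_width: 0.7
```

Request:
{"method": "arm_command", "body": {
  "deltas": [
    [0,0.0003,0,0],
    [0,0,0,0]
  ]
}}

```text
time: 30.55
tool_pos: [485.0, 216.1, 42.6]
tcp_rot: [-1.571, -0.0, -3.016]
contact_force: [-5.2, -0.9, 11.9]
grip_width: 0.0
```

Force climbs at z≈42.7, so the pin is flush. I'll lift off and check.

Request:
{"method": "arm_command", "body": {
  "deltas": [
    [0,-0.002,0,0],
    [0,-0.01,0,0],
    [0,-0.03,0,0],
    [0,-0.03,0,0],
    [0,0,0,0]
  ]
}}

```text
time: 31.05
tool_pos: [488.3, 216.9, 118.0]
tcp_rot: [-1.572, 0.009, -3.016]
contact_force: [-0.0, 0.3, -0.6]
grip_width: 0.6
```

Request:
{"method": "arm_command", "body": {
  "deltas": [
    [0.03,-0.02,0,0],
    [0,0,0,0],
    [0,0,0,0],
    [0,0,0,0]
  ]
}}

```text
time: 31.45
tool_pos: [456.0, 212.3, 133.3]
tcp_rot: [-1.571, 0.0, -3.016]
contact_force: [0.0, 0.8, 0.1]
grip_width: 0.4
```

Run:
```python
from h import *
p=snap('wrist'); T=T_tool(); print(T[:3,3],bot.get_obs()['contact_force'])
np.save('w11.npy',p,allow_pickle=True)
im=p['img'].astype(int); u,v=map(int,proj(p,[485.2,216,58],True)); print(u,v)
for nme in('rivet_flange','pin_top','hatch_hole'): print(nme,find(p,nme))
red=((im[:,:,0]>im[:,:,1]*2)&(im[:,:,0]>im[:,:,2]*2)&(im[:,:,0]>60)).astype(np.uint8)
n,l,s,c=cv2.connectedComponentsWithStats(red)
for i in range(1,n):
    if s[i,4]>15 and abs(c[i][0]-u)<40: print('red',s[i].tolist(),c[i].round(1))
w=((im.min(2)>80)&(im.max(2)-im.min(2)<40)).astype(np.uint8)[v-25:v+25,u-25:u+25]
n,l,s,c=cv2.connectedComponentsWithStats(w)
for i in range(1,n):
    if s[i,4]>50: print('white',s[i].tolist(),(c[i]+[u-25,v-25]).round(1))
m=vision.regions_of(p,'hatch_hole')[0]['mask']
for z in (55,): P,r=rect(m,p,z); print(r[1],r[2],cv2.boxPoints(r).round(1).tolist())
for r in p['img'][v-15:v+15:2,u-16:u+17:2]: print(*[f"{a[0]},{a[1]}" for a in r])
```

```text
[455.96575769 212.26730169 133.17396428] [-0.12566531  0.85411016  0.26730644]
321 167
rivet_flange [([481.8, 214.9, 58.7], 0.72)]
pin_top [([487.3, 214.8, 55.0], 0.39)]
hatch_hole [([523.2, 220.2, 55.9], 0.78)]
red [316, 164, 9, 9, 65] [320.2 167.7]
white [10, 11, 30, 29, 592] [320.4 167. ]
(119.0539321899414, 147.63034057617188) 7.159148216247559 [[450.6000061035156, 286.0], [469.0, 139.5], [587.0999755859375, 154.3000030517578], [568.7000122070312, 300.79998779296875]]
52,137 52,136 49,137 50,136 45,134 42,132 57,133 63,135 80,137 80,138 43,131 46,136 47,135 48,134 46,134 51,137 50,135
51,136 52,136 49,137 43,135 101,148 226,210 235,221 236,224 238,226 238,226 196,191 85,134 48,133 42,134 47,135 49,135 48,134
50,135 47,133 48,130 142,156 210,201 243,236 243,238 243,237 242,237 242,236 231,222 241,229 202,200 84,137 44,133 49,135 49,135
52,136 49,135 156,177 244,234 244,238 241,237 241,236 241,236 241,236 241,235 240,234 240,234 243,234 188,183 46,134 50,136 49,130
48,110 72,112 243,233 248,242 246,240 243,238 242,238 242,236 242,237 243,237 243,237 244,238 245,238 237,225 144,174 
[... 560 characters left out ...]
,130 138,48 138,42 139,44 140,40 139,100 141,137 140,134 138,130 142,135 98,105 33,76
37,77 119,119 141,133 138,132 139,133 141,135 140,110 137,70 137,61 140,113 141,133 139,132 138,131 139,132 136,129 45,79 34,78
32,77 61,89 139,131 139,133 139,131 138,133 140,135 139,135 138,134 138,134 138,132 139,132 138,132 139,132 82,97 32,76 37,78
40,79 33,74 96,105 139,133 139,132 138,132 138,131 138,131 139,133 138,131 139,133 137,130 140,134 128,123 43,79 36,77 35,76
36,77 35,76 40,78 112,114 138,130 138,131 140,132 138,131 137,131 140,132 140,133 139,131 118,117 53,82 35,77 33,76 36,77
36,77 33,76 33,76 39,77 75,91 119,117 137,129 140,132 138,131 130,127 129,126 76,94 35,74 34,76 34,76 34,77 36,77
```

```bash
python3 -c "
from plant import job
print(job.close_job())"
```

```text
the job is handed in; nothing more can be done
None
```

The hatch is slid back to its stop and held down by the rivet, with the red pin pressed flush. I handed the job in at about 31.5 s on the robot's clock, well inside the 64 s limit.

- **Hatch:** it slid 7.8 mm back with about 1.5 N of friction. The firm stop was felt at 8 N, and the camera then showed the case hole under the hatch hole.
- **Rivet:** I gripped it by the pin and lowered it through both holes. Its flange pressed the gasket down with at most 3.6 N, and I released it with the pin still raised, which the camera confirmed.
- **Pin:** it slid at about 7 N for roughly 10 mm, then the force climbed. I stopped at 11.9 N, below the 20 N cracking limit.
- **Last checks:** the red disc is round, 9 by 9 px, and centred in the white flange, so the pin is flush. The hatch is still at its rear position, and the arm is clear with no contact force. These checks were numeric only, since I had used up all 12 picture views.
- **Bystanders:** I never touched the bowl, jar or screwdriver, but I did not re-measure them at the end.

**Disagreement with the text:** the fingertips turned out to lie about 14 mm behind the reported TCP, not 8 mm ahead of it. My first push therefore passed above the hatch without touching it. I corrected for this with the cameras and by feel.

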